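# Bench-test a batch of panel flowmeters

## Task

Zero the empty tester with the large key, then slide every flowmeter from the foam tray, nose first, fully home into a dock bay of its own. With all of them home, run the test by pressing the small keys fully down one at a time in the order left, right, middle (as the robot sees them). Then lay all the flowmeters flat on the floor of the tray again, side by side with the noses pointing away from the robot, and clear the emptied tester with the large key once more; leave the bottle, carton and screwdriver alone.

Things in the scene. Friction and masses are not known exactly. Their poses are not given: they have to be found in the camera images.
- tray: White foam tray, fixed to the bench, 200 (x) x 286 (y) mm outside, 184 x 270 mm inside; floor 4 mm thick, rim 8 mm thick and 14 mm high. Origin under its middle at bench height, z up, x roughly away from the robot.
- dock: Fixed grey test dock: three bays side by side, open towards the robot, each a slot 67 mm wide, 22 mm high above the bare bench (its floor), 75 mm deep to a rigid stop; dividers with rounded fronts (radius 6.5 mm). Cover 253 mm wide, top at 34 mm, brass fittings to 56 mm. Origin: bench height, middle of the mouth plane; x into the bays, y along the row, z up. Bay centres at y = -80, 0, 80 mm.
- keypad: Grey console with a white face, fixed, 130 (x) x 150 (y) x 30 mm. One large round key (40 mm) on the side near the robot, and beyond it a row of three small round keys (24 mm), 46 mm apart along its y. Origin under its middle at bench height; x away from the robot, y to the robot's left.
- bay0 (a point): The right bay (as the robot sees it): point on the bench in the middle of its end stop, 75 mm inside the mouth; same axes as the dock.
- bay1 (a point): The middle bay (as the robot sees it): point on the bench in the middle of its end stop, 75 mm inside the mouth; same axes as the dock.
- bay2 (a point): The left bay (as the robot sees it): point on the bench in the middle of its end stop, 75 mm inside the mouth; same axes as the dock.
- key_zero (a joint): The large round key: spring push key, 0 up, 0.006 m fully down (about 5 N); counts as pressed beyond 0.004 m and springs back when let go.
- key_zero_top (a point): Middle of the top of the large round key; moves with it, pressed straight down.
- key_left (a joint): The left small key (as the robot sees it, +y): spring push key, 0 up, 0.006 m fully down (about 5 N); counts as pressed beyond 0.004 m and springs back when let go.
- key_left_top (a point): Middle of the top of the left small key (as the robot sees it, +y); moves with it, pressed straight down.
- key_mid (a joint): The middle small key: spring push key, 0 up, 0.006 m fully down (about 5 N); counts as pressed beyond 0.004 m and springs back when let go.
- key_mid_top (a point): Middle of the top of the middle small key; moves with it, pressed straight down.
- key_right (a joint): The right small key (-y): spring push key, 0 up, 0.006 m fully down (about 5 N); counts as pressed beyond 0.004 m and springs back when let go.
- key_right_top (a point): Middle of the top of the right small key (-y); moves with it, pressed straight down.
- meter1: Panel flowmeter (all alike; may be absent): flat metal slab 140 (x) x 64 (y) x 14 mm, 0.15 to 0.3 kg. On it a black block handle 30 (x) x 26 (y) x 24 mm high, centre at x = -25 mm, top 38 mm above the underside; grasp it across y. Origin: centre of the underside, z up, +x to the nose (end far from the handle), which enters the bay. At home the handle stands 5 mm outside the mouth.
- meter1_nose (a point): Middle of the lower edge of that flowmeter's nose end.
- meter2: Panel flowmeter (all alike; may be absent): flat metal slab 140 (x) x 64 (y) x 14 mm, 0.15 to 0.3 kg. On it a black block handle 30 (x) x 26 (y) x 24 mm high, centre at x = -25 mm, top 38 mm above the underside; grasp it across y. Origin: centre of the underside, z up, +x to the nose (end far from the handle), which enters the bay. At home the handle stands 5 mm outside the mouth.
- meter2_nose (a point): Middle of the lower edge of that flowmeter's nose end.
- meter3: Panel flowmeter (all alike; may be absent): flat metal slab 140 (x) x 64 (y) x 14 mm, 0.15 to 0.3 kg. On it a black block handle 30 (x) x 26 (y) x 24 mm high, centre at x = -25 mm, top 38 mm above the underside; grasp it across y. Origin: centre of the underside, z up, +x to the nose (end far from the handle), which enters the bay. At home the handle stands 5 mm outside the mouth.
- meter3_nose (a point): Middle of the lower edge of that flowmeter's nose end.
- spray: Bystander: closed white bottle, 60 mm across, 130 mm high, standing; origin under its middle.
- carton: Bystander: cardboard box 90 x 120 x 60 mm; origin under its middle.
- driver: Bystander: screwdriver lying on the bench; origin under its middle.

How it is judged:
By the outcome, as a careful person would: the job done as asked, in the order asked, and still so for the second after the job is handed in, with the robot touching nothing.
Of meter1, meter2, meter3 only 2 to 3 are there at a start; the rules pass over those that are not, and their reading is None.
At some moment in a run one of meter1, meter2, meter3 may be knocked a few centimetres aside while the robot is not near it.
Once in a run the grip may slacken for a moment while it holds something.
It also fails if it takes over 210 s, if anything falls off the work surface, if the arm or the gripper's body presses on something with over 40 N, if the wrist force passes 120 N, or if a joint passes its speed limit or range.

## Robot

A 6-joint arm with a two-finger parallel gripper is mounted at the origin on the work surface. World frame = base frame: x ahead of the robot, y to its left, z up, the work surface at z = 0. Lengths are in mm, angles in rad, forces in N, time in s.
With the tool pointing down it reaches from about 350 to 875 mm from the base axis. Payload 4.2 kg.
Tool frame: the origin (TCP) lies at the very end of the fingers, on their centre line; the grasp point (between the pads) lies 19 mm behind it (arm.tcp_to_grasp is the x of the grasp point in the tool frame, in mm); x points along the fingers, z is the direction in which the jaws open and shut, and the axes are right-handed (so a half turn about x gives the same grasp; the last joint's range is limited). The gripper opens to 85 mm and grips with 20 to 120 N. Pads are 22 mm wide; open, the fingers measure 114 mm over their backs; the gripper's body (76 mm by 85 mm) begins 54 mm behind the grasp point. The pads swing forward as they close: fully open they stand 13 mm farther back than shut.
Start: joints at [1.372, 0.385, 0.008, 0, -1.194, -0.259], TCP at [276.201, 560.636, 231.312] pointing down, gripper open.
Joint ranges: [-3.14, 3.14], [-1.21, 2.06], [-1.07, 1.41], [-3.16, 2.05], [-2.99, -0.16], [-3.1, 3.1]. Speed limits (rad/s): [2.79, 2.79, 3.14, 3.14, 3.14, 3.14].

## Interface

Orientations are given as a unit quaternion [x, y, z, w].
In Python, from bench import status, get_image, job, arm gives the robot as it stands.
- The arm moves only by the tool apply_moves, never from a script. Its argument "targets" is text: rows parted by semicolons, each of 5 numbers parted by spaces: the shift along the tool's x, y, z in mm, then the turn about the tool's x in degrees, then the gripper's target within -1 to 1 (shut at 1, half-way at 0, fully open at -1). In form: dx dy dz spin hand; .... A call has 1 to 10 rows; each row is the pose to reach, as a shift and turn from the pose commanded when the call began, along the tool's axes at that moment; what a row does not reach only later rows make up. A row lasts 1/12 s, in which the tool goes at most 41.7 mm and 7.16 degrees, less where a joint would pass 70% of its speed; a pose out of reach is approached as far as the arm can. A call with a gripper value outside its range is refused whole. The fingers move at their own pace and stop on an object; the grip force is fixed at half the most. Time passes only in rows, so rows that repeat a pose let the fingers close. It gives the time, the measured TCP pose, the force and the opening at its end, in the units of the state.
- status.read_state(): the state, without advancing time (a new reading comes with each control period).
- get_image(name): name is "side" or "top" or "wrist"; returns a dict with "img" (384x512x3 uint8, red, green, blue), "mtx" (3x3 intrinsics, pixels), "world_from_camera" (4x4, takes a point from camera to world coordinates). Camera axes: x right, y down, z forward; pixel columns grow to the right and rows downward; lengths in mm; the calibration is good to about 2 mm. The wrist camera is an equidistant fisheye: a pixel r from the principal point sees the ray r / f radians off the axis. A picture is of the moment at which its call begins. There is no depth.
- job.job_done(): hands the job in, once; it reports no verdict.
The state is a dict: "clock": time; "joints": joint angles; "joint_vel": joint speeds; "joint_efforts": joint torques, N m; "position": TCP position; "ee_rot": TCP orientation; "contact_force": force on the tool from outside, world axes, zero at the start; "wrist_torque": the same for the moment, N m; "gripper_width": finger opening in mm.
Only numpy, scipy, OpenCV 4.12 (cv2) and the standard library are available. Lean on these libraries where they do the work, as an engineer would, in place of code of your own. Each camera call takes 0.05 s, during which the arm holds its last target.

## Working session

There is one attempt and no reset: what is moved stays moved. The work goes in short steps, Python scripts to look and compute and a tool call to move; the robot and the scene stay as the last step left them, time stands still between calls to the robot, and variables do not carry over. Pictures are saved under pics/ and viewed, and the job is handed in when it is done.

Besides the shell and the picture viewer there is one more tool, called in YAML: its name, and indented under it one key for each argument. apply_moves: Moves the arm, as the interface text tells. Its arguments: {"type":"object","properties":{"targets":{"type":"string"}},"required":["targets"]}

```bash
ls; mkdir -p pics; python3 - <<'E'
from bench import status,get_image,arm
import cv2
s=status.read_state();print(s)
print([a for a in dir(arm) if a[0]!='_'])
for n in("side","top","wrist"):
    d=get_image(n);cv2.imwrite(f"pics/{n}0.png",d["img"][:,:,::-1]);print(n,d["mtx"].tolist(),d["world_from_camera"].round(3).tolist())
E
```

```text
pics
{'clock': 0.0, 'joints': array([ 1.37161762e+00,  3.85590346e-01,  6.59410525e-03, -5.20427667e-04,
       -1.19400265e+00, -2.58605363e-01]), 'joint_vel': array([ 0.00101981, -0.00079006,  0.00123641, -0.001213  , -0.00074718,
        0.00023766]), 'joint_efforts': array([-3.97905260e-04, -3.92289877e+01,  1.88394517e+01,  4.18602750e+00,
       -4.77122376e-03,  1.02427762e-05]), 'position': array([275.93895096, 560.11892498, 230.18560195]), 'ee_rot': array([-0.59978546, -0.37300254,  0.60110247, -0.37390149]), 'contact_force': array([-0.77700701, -0.52789572, -0.60992873]), 'wrist_torque': array([ 0.00192524, -0.03178874, -0.05256484]), 'gripper_width': 85.6952398668253}
['IKError', 'tcp_to_grasp']
side [[362.09107500390417, 0.0, 253.22586012077028], [0.0, 362.09107500390417, 194.96457355310505], [0.0, 0.0, 1.0]] [[0.964, -0.189, 0.185, 435.34], [-0.264, -0.638, 0.724, -773.035], [-0.019, -0.747, -0.665, 762.357], [0.0, 0.0, 0.0, 1.0]]
top [[461.2453170601716, 0.0, 251.53292373218565], [0.0, 461.2453170601716, 196.95550684592428], [0.0, 0.0, 1.0]] [[-0.014, -0.992, 0.129, 419.526], [-1.0, 0.014, -0.005, -27.716], [0.003, -0.129, -0.992, 1458.243], [0.0, 0.0, 0.0, 1.0]]
wrist [[297.3186396354542, 0.0, 256.3232804686693], [0.0, 297.3186396354542, 190.64556692134914], [0.0, 0.0, 1.0]] [[-0.443, -0.865, -0.237, 336.403], [-0.897, 0.427, 0.116, 531.45], [0.001, 0.264, -0.965, 372.738], [0.0, 0.0, 0.0, 1.0]]
```

View pics/top0.png

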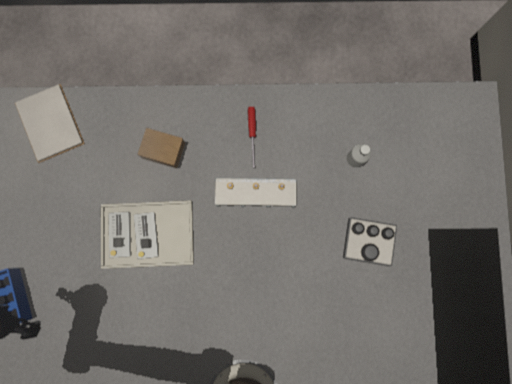

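View pics/side0.png

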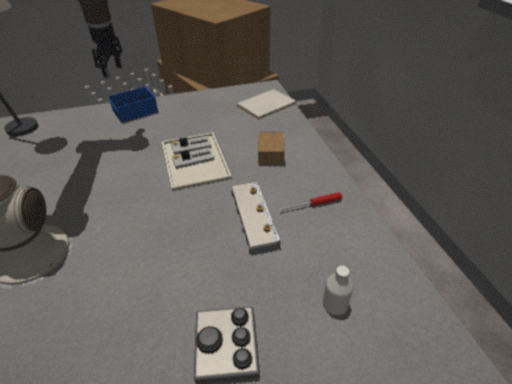

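View pics/wrist0.png

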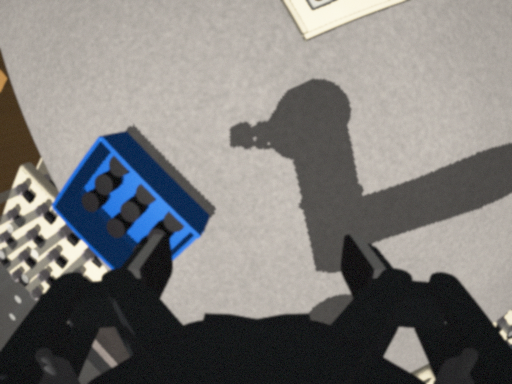

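```bash
cat > h.py <<'E'
import numpy as np,cv2
from bench import status,get_image,arm
from scipy.spatial.transform import Rotation as R
def rays(d,uv,name):
    uv=np.atleast_2d(np.array(uv,float));K=d["mtx"];T=d["world_from_camera"]
    x=(uv[:,0]-K[0,2])/K[0,0];y=(uv[:,1]-K[1,2])/K[1,1]
    if name=="wrist":
        r=np.hypot(x,y)+1e-9;v=np.c_[np.sin(r)*x/r,np.sin(r)*y/r,np.cos(r)]
    else: v=np.c_[x,y,np.ones_like(x)]
    return T[:3,3],v@T[:3,:3].T
def cast(d,uv,z,name):
    o,v=rays(d,uv,name);return o+v*((z-o[2])/v[:,2])[:,None]
def proj(d,P,name):
    P=np.atleast_2d(np.array(P,float));T=d["world_from_camera"];p=(P-T[:3,3])@T[:3,:3];K=d["mtx"]
    if name=="wrist":
        s=np.hypot(p[:,0],p[:,1])+1e-9;t=np.arctan2(s,p[:,2]);x=p[:,0]/s*t;y=p[:,1]/s*t
    else: x=p[:,0]/p[:,2];y=p[:,1]/p[:,2]
    return np.c_[x*K[0,0]+K[0,2],y*K[1,1]+K[1,2]]
def st():
    s=status.read_state();M=R.from_quat(s["ee_rot"]).as_matrix()
    print("t",round(s["clock"],2),"pos",s["position"].round(1),"x",M[:,0].round(3),"z",M[:,2].round(3),"F",s["contact_force"].round(1),"w",round(s["gripper_width"],1),"j",s["joints"].round(2))
    return s,M
def shift(dw):   # world shift -> tool
    s=status.read_state();M=R.from_quat(s["ee_rot"]).as_matrix();return M.T@np.array(dw,float)
def goto(p,zdir=None):
    """tool shifts to world TCP p; spin deg to bring tool z (mod 180) to horizontal angle zdir (rad)"""
    s=status.read_state();M=R.from_quat(s["ee_rot"]).as_matrix();d=M.T@(np.array(p)-s["position"])
    sp=0
    if zdir is not None:
        cur=np.arctan2(M[1,2],M[0,2]); dl=(zdir-cur+np.pi/2)%np.pi-np.pi/2; sp=-np.degrees(dl)  # tool x down
    print("tool shift",d.round(1),"spin",round(sp,1),"alt",round(sp-180*np.sign(sp),1));return d,sp
def save(name,fn,box=None,k=1):
    d=get_image(name);im=d["img"][:,:,::-1]
    if box: im=im[box[1]:box[3],box[0]:box[2]]
    cv2.imwrite("pics/"+fn,cv2.resize(im,None,fx=k,fy=k,interpolation=cv2.INTER_CUBIC));return d
E
python3 - <<'E'
from h import *
st()
d=save("top","top1.png",(90,160,410,280),2.5)
im=d["img"];g=cv2.cvtColor(im,cv2.COLOR_RGB2GRAY)
m=(g>150).astype('uint8')*255
m=cv2.morphologyEx(m,cv2.MORPH_CLOSE,np.ones((5,5)))
cs,_=cv2.findContours(m,cv2.RETR_EXTERNAL,cv2.CHAIN_APPROX_NONE)
for c in cs:
    if cv2.contourArea(c)>300:
        r=cv2.minAreaRect(c);b=cv2.boxPoints(r)
        print(np.round(r[0],1),np.round(r[1],1));
        for z in (14,30,34): w=cast(d,b,z,"top")[:,:2];print(z,w.round(0).tolist(),w.mean(0).round(1))
E
```

```text
t 0.15 pos [276.  560.3 230.5] x [-0.001 -0.002 -1.   ] z [-0.442 -0.897  0.002] F [ 0.1 -0.1  0.5] w 85.3 j [ 1.37  0.39  0.01 -0.   -1.19 -0.26]
[370.5 241.3] [45.7 38. ]
14 [[418.0, -322.0], [534.0, -346.0], [508.0, -487.0], [392.0, -461.0]] [ 462.9 -403.9]
30 [[418.0, -318.0], [533.0, -343.0], [507.0, -482.0], [392.0, -456.0]] [ 462.4 -399.7]
34 [[418.0, -318.0], [532.0, -342.0], [507.0, -480.0], [392.0, -455.0]] [ 462.3 -398.7]
[145.7 234.2] [64.2 92.3]
14 [[591.0, 448.0], [600.0, 158.0], [399.0, 149.0], [391.0, 434.0]] [495.3 297.4]
30 [[589.0, 443.0], [598.0, 156.0], [400.0, 147.0], [391.0, 429.0]] [494.5 293.8]
34 [[589.0, 442.0], [597.0, 156.0], [400.0, 147.0], [391.0, 428.0]] [494.3 292.9]
[255.  191.3] [80.2 26.4]
14 [[586.0, 82.0], [671.0, 80.0], [664.0, -174.0], [579.0, -171.0]] [625.  -45.8]
30 [[584.0, 80.0], [668.0, 79.0], [661.0, -173.0], [578.0, -169.0]] [622.7 -45.6]
34 [[584.0, 80.0], [667.0, 79.0], [660.0, -172.0], [577.0, -169.0]] [622.2 -45.6]
[ 47.4 122. ] [61.7 47.2]
14 [[927.0, 730.0], [984.0, 591.0], [792.0, 510.0], [737.0, 648.0]] [860.2 619.8]
30 [[921.0, 722.0], [978.0, 584.0], [788.0, 504.0], [734.0, 640.0]] [855.4 612.6]
34 [[920.0, 720.0], [977.0, 582.0], [787.0, 503.0], [733.0, 638.0]] [854.1 610.8]
```

View pics/top1.png

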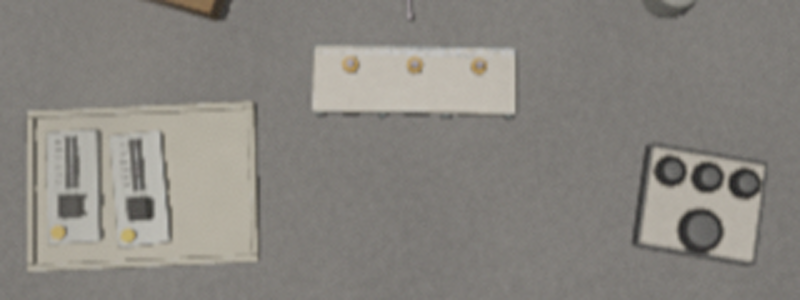

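```bash
python3 - <<'E'
from h import *
st();goto([440,300,300],-np.pi/2)
E
```

```text
t 0.2 pos [276.1 560.4 230.6] x [-0.001 -0.001 -1.   ] z [-0.442 -0.897  0.001] F [-0.   0.4  0.5] w 84.9 j [ 1.37  0.39  0.01 -0.   -1.19 -0.26]
tool shift [-69.1 262.2 161.2] spin -26.2 alt 153.8
```

apply_moves:
  targets: "-30 30 20 -5 1; -50 60 40 -10 1; -70 95 60 -15 1; -70 130 80 -20 1; -70 165 100 -26 1; -70 200 120 -26 1; -70 235 140 -26 1; -70 262 161 -26 1; -70 262 161 -26 1; -70 262 161 -26 1"

```text
clock: 1.03
position: [440.7, 298.7, 301.4]
ee_rot: [0.502, 0.498, -0.502, 0.498]
contact_force: [-0.1, 0.2, 0.1]
gripper_width: -0.2
```

```bash
python3 - <<'E'
from h import *
st()
d=save("wrist","w1.png",None,1.5)
goto([440,-50,300],-np.pi/2)
E
```

```text
t 1.03 pos [440.7 298.7 301.4] x [-0.  0. -1.] z [-0.008 -1.    -0.   ] F [-0.1  0.2  0.1] w -0.2 j [ 0.9   0.18 -0.1  -0.   -1.29  0.66]
tool shift [  1.2   1.7 349.8] spin -0.3 alt 179.7
```

View pics/w1.png

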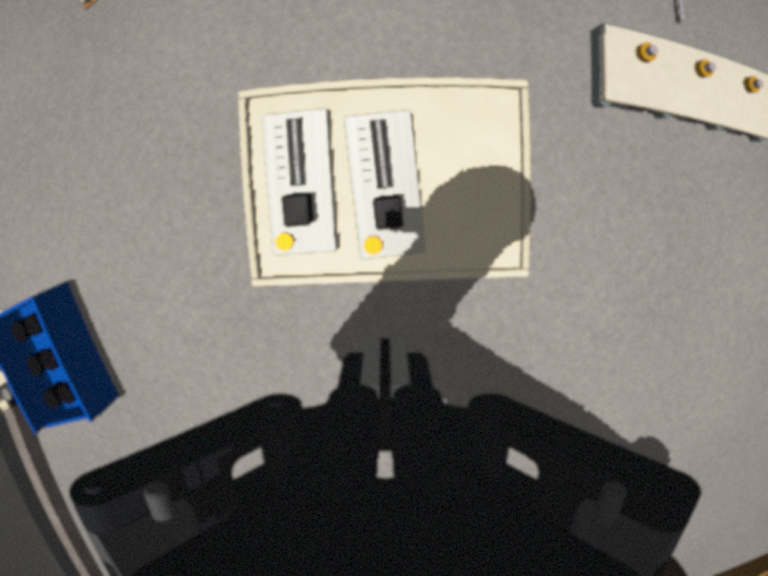

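apply_moves:
  targets: "0 0 40 0 1; 0 0 80 0 1; 0 0 120 0 1; 0 0 160 0 1; 0 0 200 0 1; 0 0 240 0 1; 0 0 280 0 1; 0 0 320 0 1; 0 0 350 0 1; 0 0 350 0 1"

```text
clock: 1.92
position: [438.4, -52.1, 301.3]
ee_rot: [-0.502, -0.498, 0.502, -0.498]
contact_force: [0.3, 0.7, 0.7]
gripper_width: -0.4
```

```bash
python3 - <<'E'
from h import *
st()
d=save("wrist","w2.png",None,1.5)
goto([380,-360,250],-np.pi/2-0.2)
E
```

```text
t 1.92 pos [438.4 -52.1 301.3] x [-0.    -0.001 -1.   ] z [-0.007 -1.     0.001] F [0.3 0.7 0.7] w -0.4 j [ 0.25  0.02 -0.29  0.   -1.27  1.31]
tool shift [ 51.2 -56.6 309.8] spin 11.1 alt -168.9
```

View pics/w2.png

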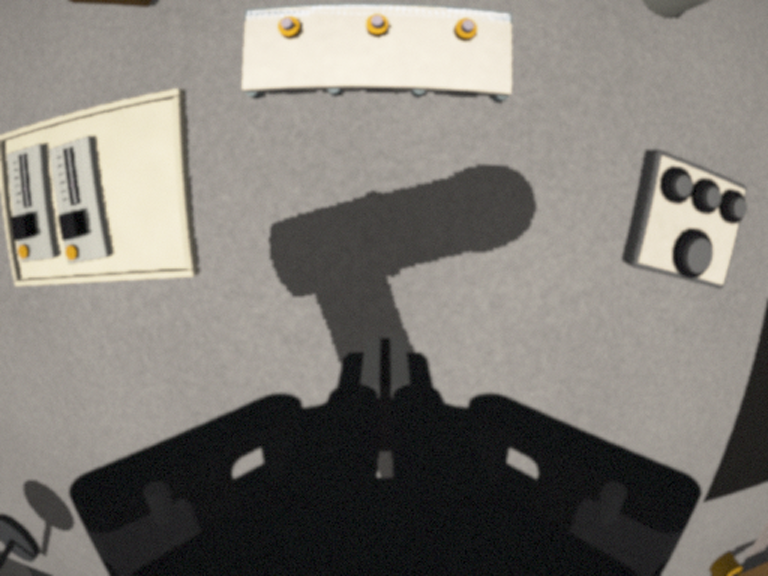

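```bash
python3 - <<'E'
from h import *
d=get_image("wrist");np.savez("w2.npz",**d)
c=lambda uv,z:cast(d,np.array(uv)/1.5,z,"wrist")[:,:2].round(1).tolist()
print("cover front",c([[242,92],[511,96]],34),"back",c([[247,11],[511,13]],34))
print("divider",c([[258,94],[335,91],[420,91],[499,97]],22),c([[258,96],[335,93],[420,93],[499,99]],0))
print("keys",c([[693,251],[678,183],[707,194],[734,206]],38))
E
```

```text
cover front [[582.5, 82.2], [575.5, -168.0]] back [[664.9, 78.9], [659.5, -170.5]]
divider [[581.2, 69.9], [579.4, -4.6], [578.5, -83.8], [575.7, -159.4]] [[583.1, 76.2], [581.2, -2.2], [580.2, -85.5], [577.2, -165.1]]
keys [[432.5, -390.1], [505.1, -359.2], [496.9, -403.5], [487.0, -450.0]]
```

apply_moves:
  targets: "0 0 40 0 1; 0 0 80 0 1; 0 0 120 0 1; 0 0 160 3 1; 10 -10 200 6 1; 20 -20 240 9 1; 30 -35 280 11 1; 50 -55 310 11 1; 50 -55 310 11 1; 50 -55 310 11 1"

```text
clock: 2.85
position: [382.2, -359.1, 249.5]
ee_rot: [-0.546, -0.45, 0.547, -0.447]
contact_force: [0.6, 0.6, -0.3]
gripper_width: 0.1
```

```bash
python3 - <<'E'
from h import *
st()
d=save("wrist","w3.png",None,1.5)
np.savez("w3.npz",**d)
E
```

```text
t 2.85 pos [ 382.2 -359.1  249.5] x [-0.003  0.002 -1.   ] z [-0.196 -0.981 -0.001] F [ 0.6  0.6 -0.3] w 0.1 j [-0.44  0.2  -0.2  -0.   -1.17  1.82]
```

View pics/w3.png

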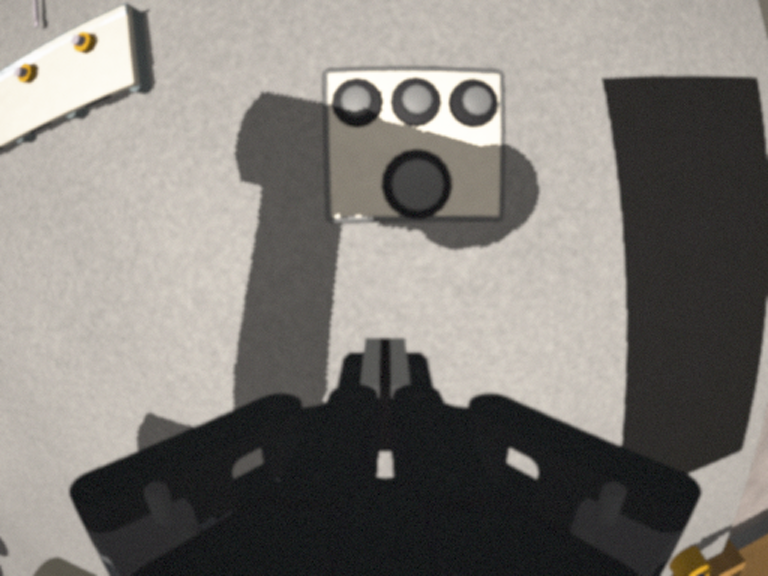

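```bash
python3 - <<'E'
from h import *
d=dict(np.load("w3.npz"))
P=np.array([[417,183],[356,98],[416,101],[474,102]])/1.5
for z in (36,40,45): print(z,cast(d,P,z,"wrist")[:,:2].round(1).tolist())
k=np.array([[325,69],[503,70],[503,219],[327,219]])/1.5
w=cast(d,k,30,"wrist")[:,:2];print(w.round(1).tolist(),w.mean(0))
# side view of keys
t=get_image("top");p=cast(t,[[370.0,252.5]],40,"top");print(p)
p=cast(d,P[:1],40,"wrist")[0]
goto([p[0],p[1],70])
E
```

```text
36 [[429.9, -393.8], [506.3, -360.1], [494.7, -405.7], [486.5, -451.3]]
40 [[430.1, -393.6], [505.6, -360.2], [494.2, -405.3], [486.1, -450.4]]
45 [[430.4, -393.3], [504.8, -360.4], [493.5, -404.9], [485.5, -449.3]]
[[536.9, -340.3], [510.8, -482.4], [387.7, -459.7], [415.3, -316.7]] [ 462.6655006  -399.75775029]
[[ 427.62828505 -393.82358409   40.        ]]
tool shift [181.7  52.1  25.6] spin 0 alt 0
```

apply_moves:
  targets: "35 12 6 0 1; 75 25 13 0 1; 115 38 19 0 1; 150 52 26 0 1; 172 52 26 0 1; 182 52 26 0 1; 182 52 26 0 1; 182 52 26 0 1"

```text
clock: 3.62
position: [430.0, -394.4, 70.7]
ee_rot: [0.546, 0.449, -0.546, 0.45]
contact_force: [0.1, -0.3, 0.9]
gripper_width: 0.0
```

```bash
python3 - <<'E'
from h import *
st();d=save("wrist","w4.png",None,1.5)
E
```

```text
t 3.62 pos [ 430.  -394.4   70.7] x [ 0.001 -0.001 -1.   ] z [-0.192 -0.981  0.001] F [ 0.1 -0.3  0.9] w 0.0 j [-0.46  0.48 -0.3   0.   -0.8   1.84]
```

View pics/w4.png

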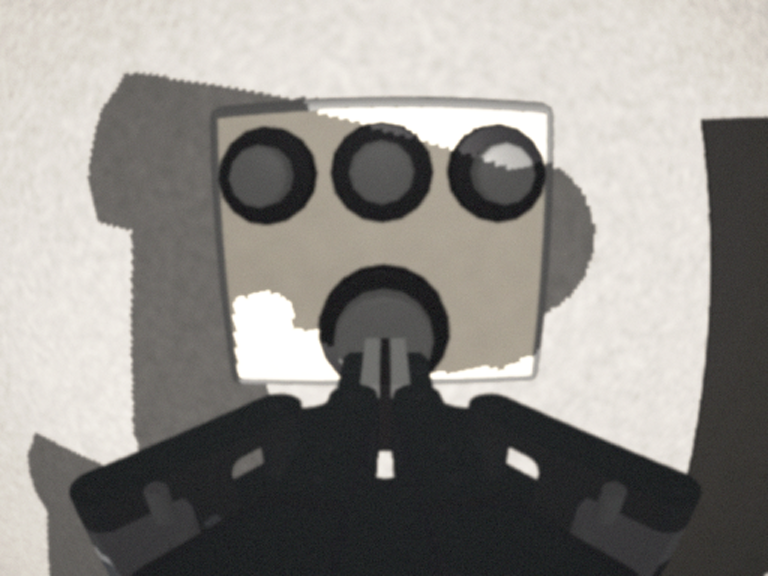

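apply_moves:
  targets: "15 0 0 0 1; 22 0 0 0 1; 24 0 0 0 1; 26 0 0 0 1; 28 0 0 0 1; 28 0 0 0 1"

```text
clock: 4.17
position: [429.9, -395.4, 45.9]
ee_rot: [0.546, 0.448, -0.546, 0.451]
contact_force: [-2.1, 7.0, 17.3]
gripper_width: -0.0
```

```bash
python3 - <<'E'
from h import *
st();d=save("wrist","w5.png",None,1.5)
E
```

```text
t 4.17 pos [ 429.9 -395.4   45.9] x [ 0.003 -0.002 -1.   ] z [-0.193 -0.981  0.002] F [-2.1  7.  17.3] w -0.0 j [-0.47  0.51 -0.32  0.   -0.74  1.84]
```

View pics/w5.png

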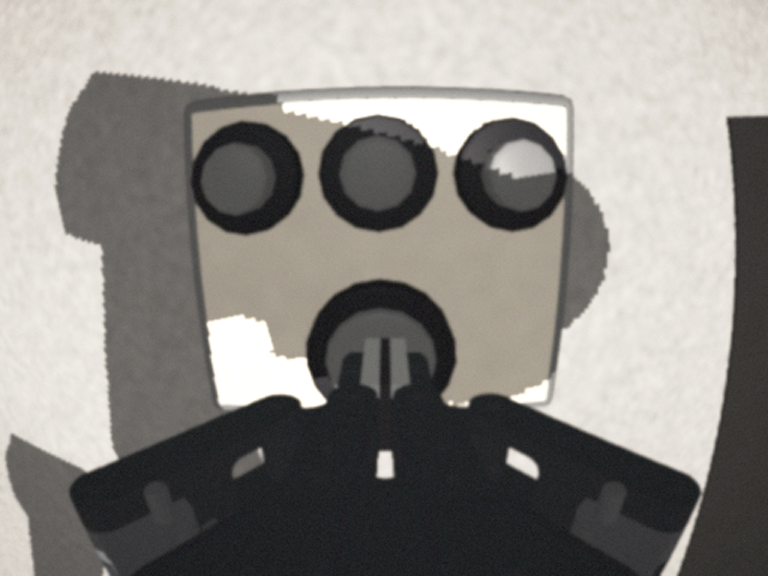

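apply_moves:
  targets: "2 0 0 0 1; 2 0 0 0 1"

```text
clock: 4.38
position: [429.9, -395.4, 45.7]
ee_rot: [0.546, 0.448, -0.546, 0.451]
contact_force: [-4.0, 9.3, 26.5]
gripper_width: -0.3
```

apply_moves:
  targets: "-35 0 0 0 1; -75 0 0 0 1; -115 0 0 0 1; -155 0 0 0 1; -195 0 -40 0 1; -200 0 -80 0 1; -200 0 -120 0 1; -200 0 -160 0 1; -200 0 -200 0 1; -200 0 -240 0 1"

```text
clock: 5.22
position: [473.8, -162.0, 240.6]
ee_rot: [0.547, 0.448, -0.546, 0.449]
contact_force: [0.9, 0.7, 1.1]
gripper_width: 0.5
```

```bash
python3 - <<'E'
from h import *
st();goto([430,290,260],-np.pi/2)
E
```

```text
t 5.22 pos [ 473.8 -162.   240.6] x [ 0.002 -0.    -1.   ] z [-0.195 -0.981 -0.   ] F [0.9 0.7 1.1] w 0.5 j [-0.    0.16 -0.28  0.   -1.13  1.38]
tool shift [ -19.6 -131.3 -434.7] spin -11.3 alt 168.7
```

apply_moves:
  targets: "0 -10 -40 0 0; -10 -25 -80 0 -1; -20 -40 -120 0 -1; -20 -50 -160 -3 -1; -20 -65 -200 -6 -1; -20 -80 -240 -9 -1; -20 -90 -280 -11 -1; -20 -105 -320 -11 -1; -20 -115 -360 -11 -1; -20 -125 -400 -11 -1"

```text
clock: 6.05
position: [428.8, 249.0, 260.6]
ee_rot: [0.501, 0.499, -0.5, 0.499]
contact_force: [1.6, -0.7, -0.2]
gripper_width: 85.7
```

apply_moves:
  targets: "0 0 -35 0 -1; 0 0 -35 0 -1; 0 0 -35 0 -1"

```text
clock: 6.3
position: [429.5, 283.7, 259.5]
ee_rot: [-0.5, -0.5, 0.501, -0.5]
contact_force: [-0.3, -0.0, 0.5]
gripper_width: 85.6
```

```bash
python3 - <<'E'
from h import *
st();d=save("wrist","w6.png",None,1.5);np.savez("w6.npz",**d)
im=d["img"].astype(int);hs=cv2.cvtColor(d["img"],cv2.COLOR_RGB2HSV)
m=((hs[:,:,1]<25)&(hs[:,:,2]>165)).astype('uint8')*255
cv2.imwrite("pics/m6.png",m)
E
```

```text
t 6.3 pos [429.5 283.7 259.5] x [-0. -0. -1.] z [-0.001 -1.     0.   ] F [-0.3 -0.   0.5] w 85.6 j [ 0.9   0.18 -0.21  0.   -1.18  0.67]
```

View pics/w6.png

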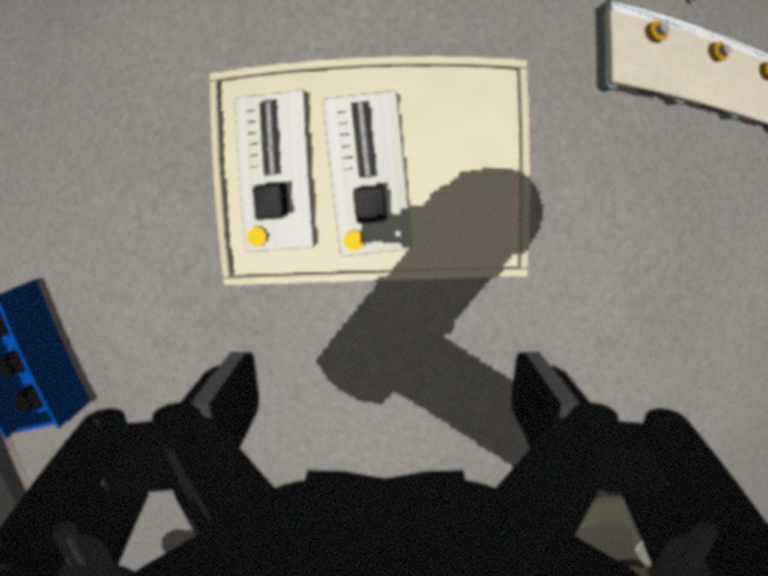

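View pics/m6.png

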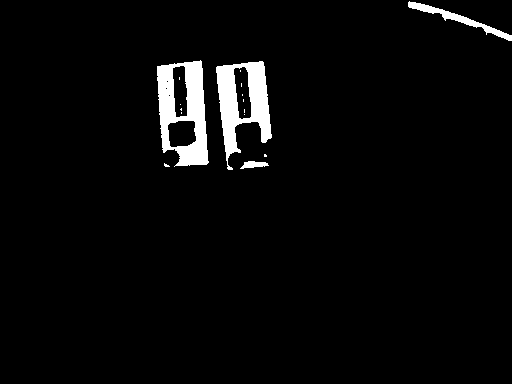

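```bash
cat >> h.py <<'E'
def meters(d,z=18,name="wrist",vmin=165,amin=1500):
    hs=cv2.cvtColor(d["img"],cv2.COLOR_RGB2HSV)
    m=((hs[:,:,1]<25)&(hs[:,:,2]>vmin)).astype('uint8')*255
    cs,_=cv2.findContours(m,cv2.RETR_EXTERNAL,cv2.CHAIN_APPROX_NONE);out=[]
    for c in cs:
        if cv2.contourArea(c)<amin: continue
        w=cast(d,c[:,0,:],z,name)[:,:2].astype(np.float32)
        r=cv2.minAreaRect(w);b=cv2.boxPoints(r)
        e=[b[1]-b[0],b[2]-b[1]];e=max(e,key=np.linalg.norm);e=e/np.linalg.norm(e)
        if e[0]<0:e=-e
        ctr=np.array(r[0]);print("ctr",ctr.round(1),"size",np.round(r[1],1),"yaw",round(np.degrees(np.arctan2(e[1],e[0])),1),"handle",(ctr-25*e).round(1),"px",cv2.boundingRect(c))
E
python3 - <<'E'
from h import *
d=dict(np.load("w6.npz"));meters(d)
c=lambda uv,z:cast(d,np.array(uv)/1.5,z,"wrist")[:,:2].round(1).tolist()
print(c([[210,74],[527,61],[528,277],[223,284]],14))
# handles top
print(c([[270,200],[370,202]],42))
E
```

```text
ctr [491.7 299. ] size [136.6  62. ] yaw 5.9 handle [466.9 296.4] px (216, 61, 56, 109)
ctr [495.6 382. ] size [137.4  62. ] yaw 2.7 handle [470.7 380.8] px (157, 60, 52, 107)
[[588.9, 441.3], [597.2, 157.6], [398.9, 151.1], [392.7, 436.5]]
[[471.6, 378.3], [468.3, 295.9]]
```

```bash
python3 - <<'E'
from h import *
goto([467,296,70],np.radians(-90+5.9))
E
```

```text
tool shift [189.5  37.5 -13.7] spin -6.1 alt 173.9
```

apply_moves:
  targets: "35 15 -6 -3 -0.2; 75 30 -12 -6 -0.2; 115 37 -13 -6 -0.2; 150 37 -13 -6 -0.2; 180 37 -13 -6 -0.2; 189 37 -13 -6 -0.2; 189 37 -13 -6 -0.2; 189 37 -13 -6 -0.2"

```text
clock: 7.02
position: [468.0, 295.1, 71.7]
ee_rot: [0.475, 0.524, -0.474, 0.525]
contact_force: [0.3, 0.0, 0.9]
gripper_width: 50.9
```

```bash
python3 - <<'E'
from h import *
st();d=save("wrist","w7.png",None,1.5)
E
```

```text
t 7.02 pos [468.  295.1  71.7] x [ 0.002  0.001 -1.   ] z [ 0.1   -0.995 -0.001] F [0.3 0.  0.9] w 50.9 j [ 0.86  0.43 -0.37  0.   -0.76  0.81]
```

View pics/w7.png

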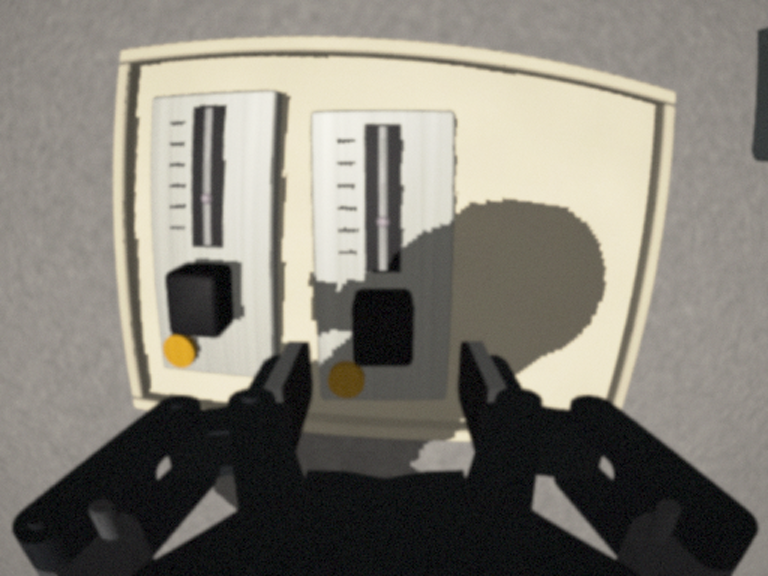

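apply_moves:
  targets: "30 0 0 0 -0.2; 45 0 0 0 -0.2; 51 0 0 0 -0.2; 51 0 0 0 -0.2; 51 0 0 0 -0.2"

```text
clock: 7.48
position: [468.1, 296.3, 21.1]
ee_rot: [0.475, 0.525, -0.473, 0.525]
contact_force: [0.7, 0.1, -0.9]
gripper_width: 50.9
```

```bash
python3 - <<'E'
from h import *
st();d=save("wrist","w8.png",None,1.5)
E
```

```text
t 7.48 pos [468.1 296.3  21.1] x [ 0.002  0.002 -1.   ] z [ 0.101 -0.995 -0.002] F [ 0.7  0.1 -0.9] w 50.9 j [ 0.86  0.51 -0.41  0.   -0.65  0.81]
```

View pics/w8.png

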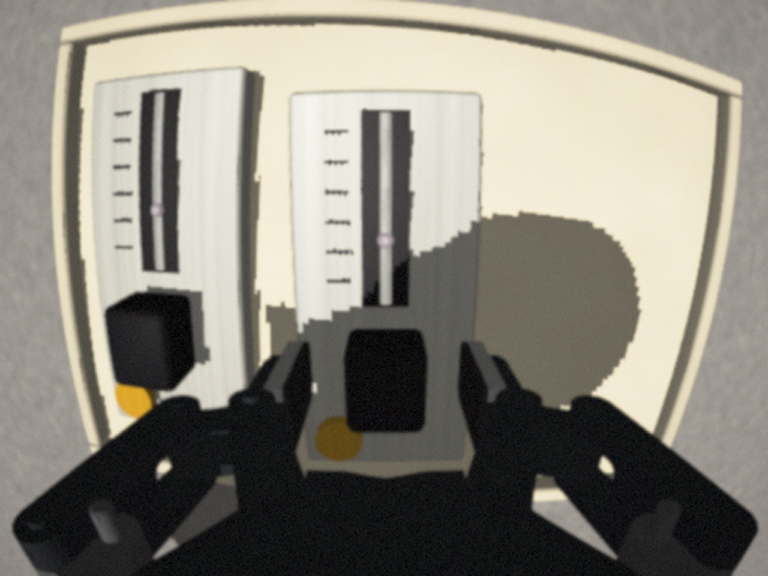

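Fingers straddle the handle at pixel (385,380). Close and lift.

apply_moves:
  targets: "0 0 0 0 1; 0 0 0 0 1; 0 0 0 0 1; 0 0 0 0 1; 0 0 0 0 1; -5 0 0 0 1; -20 0 0 0 1; -50 0 0 0 1; -50 0 0 0 1"

```text
clock: 8.28
position: [469.4, 297.3, 73.9]
ee_rot: [0.477, 0.524, -0.471, 0.525]
contact_force: [-0.1, 0.7, -1.0]
gripper_width: 24.9
```

```bash
python3 - <<'E'
from h import *
st();d=save("wrist","w9.png",None,1.5)
np.savez("w9.npz",**d)
goto([480,-45,72],np.radians(-90-1.8))
E
```

```text
t 8.28 pos [469.4 297.3  73.9] x [ 0.007  0.005 -1.   ] z [ 0.102 -0.995 -0.005] F [-0.1  0.7 -1. ] w 24.9 j [ 0.86  0.43 -0.37  0.   -0.76  0.81]
tool shift [ -1.4 -23.  341.1] spin 7.6 alt -172.4
```

View pics/w9.png

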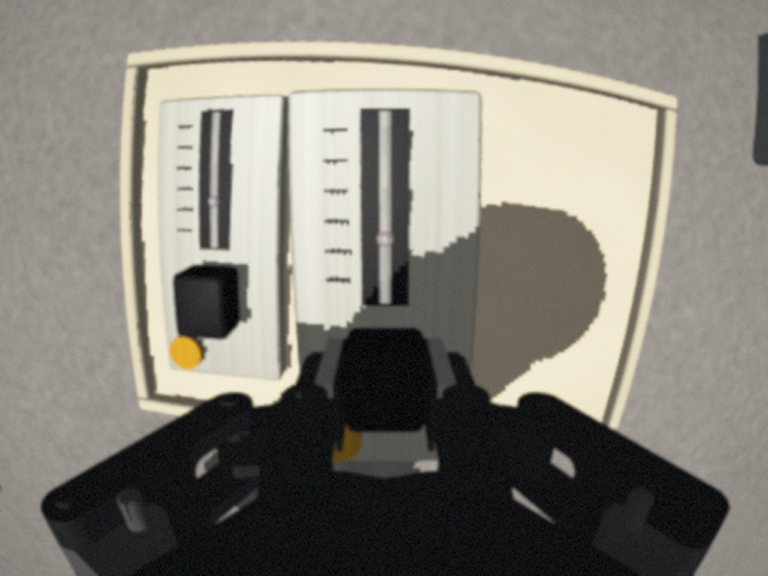

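```bash
python3 - <<'E'
from h import *
d=dict(np.load("w9.npz"))
s=status.read_state();M=R.from_quat(s["ee_rot"]).as_matrix()
z=s["position"][2]-17+14
w=cast(d,np.array([[290,93],[481,93],[384,91],[300,320],[474,400]])/1.5,z,"wrist")
print(((w-s["position"])@M).round(1))
goto([455,-45,75],np.radians(-90-1.8))
E
```

```text
[[  3.6  94.1 -32.5]
 [  3.3  94.1  30.7]
 [  3.4  93.8  -1.3]
 [  3.2  15.4 -31.2]
 [  2.8 -17.   33.1]]
tool shift [ -4.5 -47.8 338.6] spin 7.6 alt -172.4
```

apply_moves:
  targets: "0 -5 40 0 1; 0 -10 80 0 1; 0 -16 120 0 1; 0 -22 160 3 1; 0 -28 200 6 1; 0 -34 240 8 1; 0 -40 280 8 1; 0 -46 320 8 1; 0 -48 338 8 1; 0 -48 338 8 1"

```text
clock: 9.17
position: [451.2, -49.1, 68.4]
ee_rot: [-0.51, -0.489, 0.512, -0.488]
contact_force: [0.6, 0.6, -1.9]
gripper_width: 25.1
```

```bash
python3 - <<'E'
from h import *
st();d=save("wrist","w10.png",None,1.5)
np.savez("w10.npz",**d)
E
```

```text
t 9.17 pos [451.2 -49.1  68.4] x [-0.003 -0.001 -1.   ] z [-0.045 -0.999  0.001] F [ 0.6  0.6 -1.9] w 25.1 j [ 0.25  0.3  -0.61 -0.   -0.66  1.28]
```

View pics/w10.png

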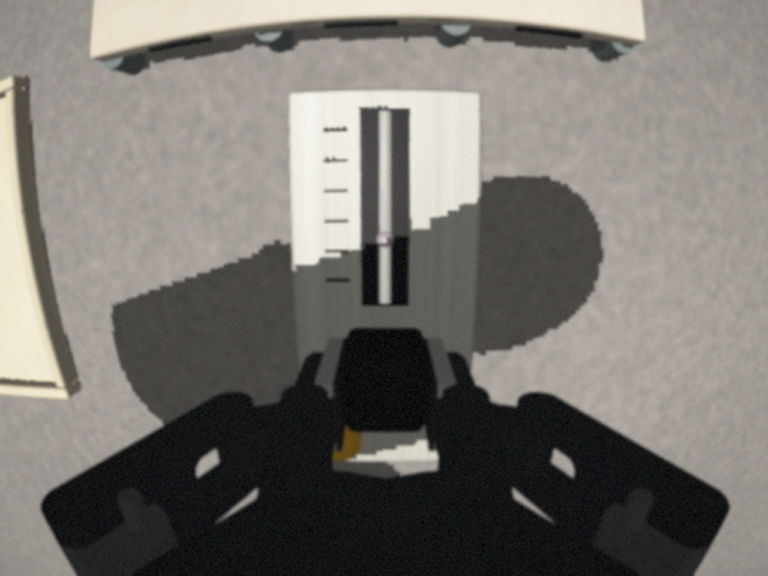

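```bash
python3 - <<'E'
from h import *
d=dict(np.load("w10.npz"))
for z in (22,30,34):
    w=cast(d,np.array([[272,38],[454,31],[91,57],[644,40],[130,65],[612,47]])/1.5,z,"wrist")
    print(z,w[:,:2].round(1).tolist(), np.linalg.norm(w[0]-w[1]).round(1), np.linalg.norm(w[2]-w[3]).round(1),np.linalg.norm(w[4]-w[5]).round(1))
z=68.4-3
print(cast(d,np.array([[290,93],[481,93],[300,320],[473,360]])/1.5,z,"wrist").round(1).tolist())
E
```

```text
22 [[578.7, -6.1], [577.0, -83.6], [589.1, 88.7], [581.6, -177.1], [579.1, 64.7], [575.3, -158.3]] 77.5 266.0 223.1
30 [[576.2, -8.1], [574.6, -82.2], [586.1, 82.8], [578.9, -171.8], [576.5, 59.8], [572.9, -153.8]] 74.2 254.7 213.6
34 [[574.9, -9.0], [573.3, -81.5], [584.6, 79.8], [577.6, -169.1], [575.2, 57.3], [571.7, -151.5]] 72.5 249.0 208.9
[[545.0, -22.0, 65.4], [542.2, -83.9, 65.4], [467.7, -19.6, 65.4], [449.4, -80.5, 65.4]]
```

apply_moves:
  targets: "0 0 0 0 1; 0 0 0 0 1"

```text
clock: 9.38
position: [453.2, -45.2, 69.0]
ee_rot: [-0.509, -0.49, 0.51, -0.49]
contact_force: [-0.3, -0.2, -1.4]
gripper_width: 24.9
```

```bash
python3 - <<'E'
from h import *
st()
E
```

```text
t 9.38 pos [453.2 -45.2  69. ] x [-0.001  0.    -1.   ] z [-0.038 -0.999  0.   ] F [-0.3 -0.2 -1.4] w 24.9 j [ 0.26  0.3  -0.61 -0.   -0.66  1.27]
```

apply_moves:
  targets: "15 0 -3 0 1; 30 0 -5 0 1; 42 0 -5 0 1; 47 0 -5 0 1; 47 0 -5 0 1; 47 0 -5 0 1"

```text
clock: 9.88
position: [453.7, -40.1, 22.4]
ee_rot: [-0.509, -0.491, 0.509, -0.491]
contact_force: [0.8, -0.2, -1.6]
gripper_width: 24.7
```

```bash
python3 - <<'E'
from h import *
s,M=st();d=save("wrist","w11.png",None,1.5)
np.savez("w11.npz",**d)
E
```

```text
t 9.88 pos [453.7 -40.1  22.4] x [-0. -0. -1.] z [-0.037 -0.999  0.   ] F [ 0.8 -0.2 -1.6] w 24.7 j [ 0.27  0.39 -0.65  0.   -0.53  1.26]
```

View pics/w11.png

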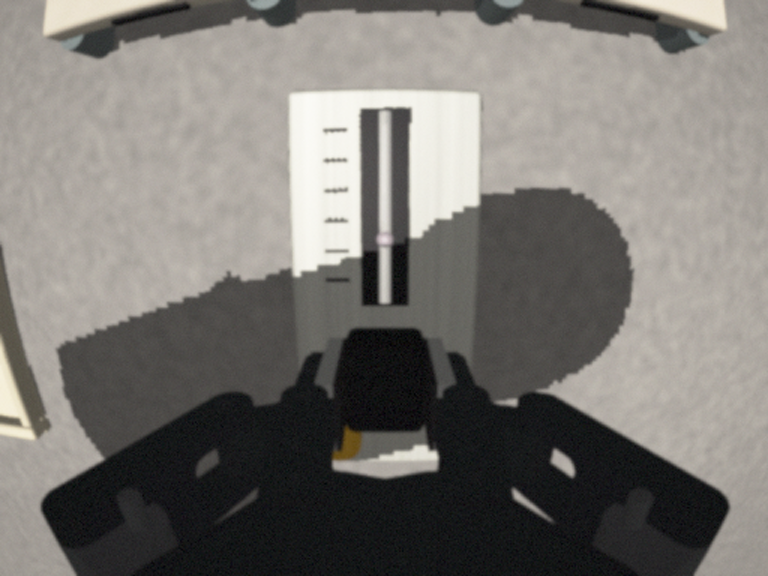

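```bash
python3 - <<'E'
from h import *
d=dict(np.load("w11.npz"))
w=cast(d,np.array([[43,38],[726,35]])/1.5,34,"wrist");print(w.round(1).tolist(),np.degrees(np.arctan2(-(w[0]-w[1])[0],(w[0]-w[1])[1])), w.mean(0))
w=cast(d,np.array([[289,95],[481,95],[296,300],[476,300]])/1.5,19,"wrist");print(w.round(1).tolist())
w=cast(d,np.array([[278,25],[492,22]])/1.5,0,"wrist");print(w.round(1).tolist())
E
```

```text
[[583.5, 80.1, 34.0], [575.3, -168.8, 34.0]] -1.8877447579862245 [579.40545461 -44.30929397  34.        ]
[[546.7, -11.9, 19.0], [544.4, -74.4, 19.0], [477.2, -9.7, 19.0], [474.8, -72.1, 19.0]]
[[578.6, -4.3, 0.0], [576.8, -84.5, 0.0]]
```

apply_moves:
  targets: "2 10 0 0 1; 2 20 0 0 1; 2 28 0 0 1; 2 36 0 0 1; 2 44 0 0 1; 2 52 0 0 1; 2 60 0 0 1; 2 60 0 0 1"

```text
clock: 10.6
position: [515.7, -43.1, 20.4]
ee_rot: [0.51, 0.49, -0.509, 0.491]
contact_force: [0.7, -0.2, -1.2]
gripper_width: 24.6
```

```bash
python3 - <<'E'
from h import *
s,M=st();d=save("wrist","w12.png",None,1.5)
E
```

```text
t 10.6 pos [515.7 -43.1  20.4] x [ 0.002  0.    -1.   ] z [-0.039 -0.999 -0.   ] F [ 0.7 -0.2 -1.2] w 24.6 j [ 0.23  0.46 -0.51  0.   -0.6   1.3 ]
```

View pics/w12.png

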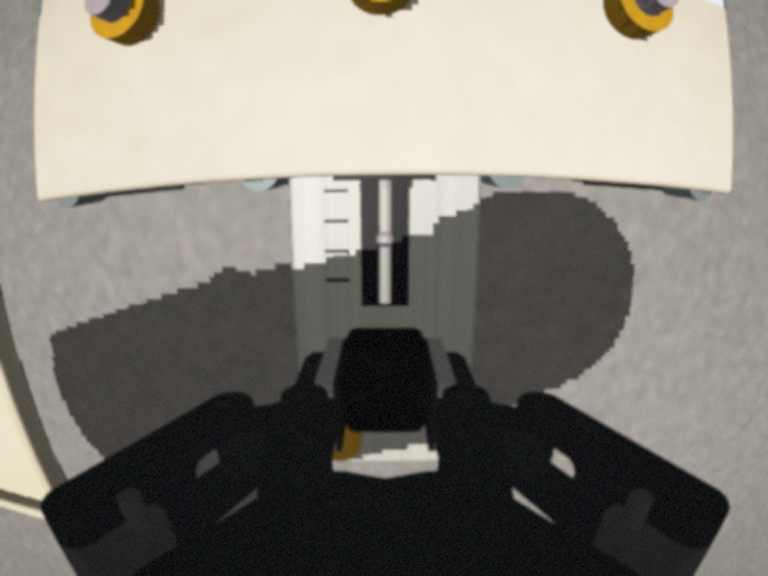

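apply_moves:
  targets: "0 8 0 0 1; 0 16 0 0 1; 0 24 0 0 1; 0 32 0 0 1; 0 38 0 0 1; 0 38 0 0 1"

```text
clock: 11.15
position: [553.3, -44.5, 20.4]
ee_rot: [0.51, 0.49, -0.509, 0.491]
contact_force: [-0.5, 0.2, -1.0]
gripper_width: 24.8
```

apply_moves:
  targets: "2 2 0 0 1; 3 4 0 0 1; 3 4 0 0 1"

```text
clock: 11.4
position: [555.3, -44.8, 17.1]
ee_rot: [-0.509, -0.49, 0.51, -0.49]
contact_force: [-0.8, -1.3, -1.1]
gripper_width: 24.8
```

apply_moves:
  targets: "0 3 0 0 1; 0 5 0 0 1; 0 7 0 0 1; 0 7 0 0 1"

```text
clock: 11.73
position: [557.8, -45.5, 16.9]
ee_rot: [-0.507, -0.493, 0.512, -0.488]
contact_force: [-11.5, 2.0, 6.1]
gripper_width: 24.8
```

apply_moves:
  targets: "0 3 0 0 1; 0 4 0 0 1; 0 4 0 0 1"

```text
clock: 11.98
position: [557.8, -45.9, 16.6]
ee_rot: [-0.505, -0.494, 0.515, -0.486]
contact_force: [-17.4, 3.5, 12.3]
gripper_width: 25.0
```

```bash
python3 - <<'E'
from h import *
s,M=st();d=save("wrist","w13.png",None,1.5);np.savez("w13.npz",**d)
E
```

```text
t 11.98 pos [557.8 -45.9  16.6] x [-0.018 -0.002 -1.   ] z [-0.039 -0.999  0.002] F [-17.4   3.5  12.3] w 25.0 j [ 0.21  0.53 -0.39 -0.   -0.68  1.33]
```

View pics/w13.png

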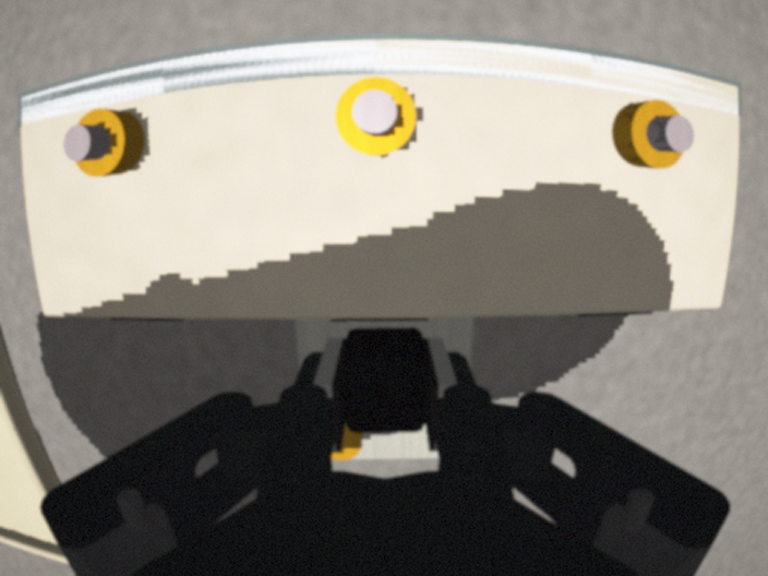

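apply_moves:
  targets: "0 -4 0 0 1; 0 -7 0 0 1; 0 -7 0 0 -0.2; 0 -7 0 0 -0.2; 0 -7 0 0 -0.2; 0 -7 0 0 -0.2; 0 -7 0 0 -0.2"

```text
clock: 12.62
position: [560.1, -44.8, 17.5]
ee_rot: [0.51, 0.49, -0.509, 0.49]
contact_force: [0.4, 0.1, -0.1]
gripper_width: 51.3
```

```bash
python3 - <<'E'
from h import *
s,M=st();d=save("wrist","w14.png",None,1.5);np.savez("w14.npz",**d)
E
```

```text
t 12.62 pos [560.1 -44.8  17.5] x [ 0.001  0.    -1.   ] z [-0.039 -0.999 -0.   ] F [ 0.4  0.1 -0.1] w 51.3 j [ 0.21  0.52 -0.39  0.   -0.65  1.32]
```

View pics/w14.png

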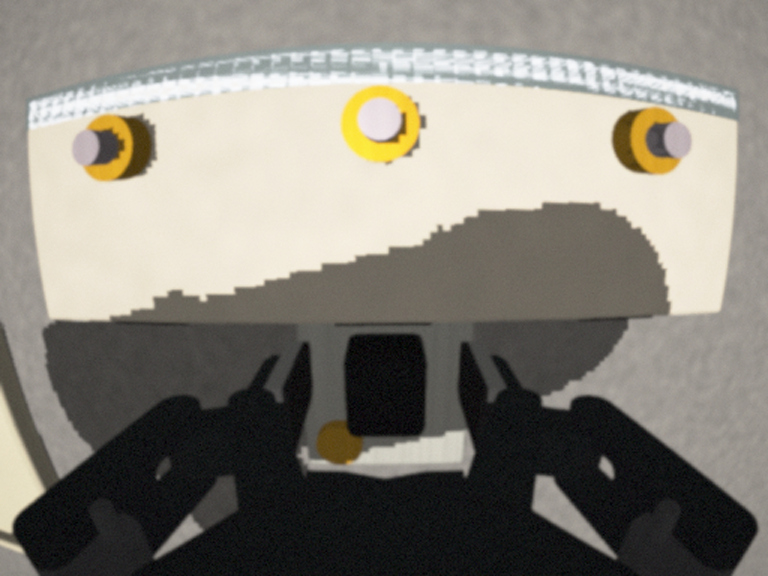

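```bash
python3 - <<'E'
from h import *
d=dict(np.load("w14.npz"))
print(cast(d,np.array([[385,335]])/1.5,38,"wrist"),cast(d,np.array([[385,323]])/1.5,34,"wrist"),cast(d,np.array([[385,437]])/1.5,38,"wrist"),cast(d,np.array([[385,462]])/1.5,14,"wrist"))
E
```

```text
[[579.02891541 -45.13325638  38.        ]] [[581.32487782 -45.22468618  34.        ]] [[542.93774719 -43.72757375  38.        ]] [[513.79929952 -42.60372421  14.        ]]
```

```bash
python3 - <<'E'
from h import *
goto([430,340,220],np.radians(-90+2.7))
E
```

```text
tool shift [-202.7 -144.7 -379.6] spin -4.9 alt 175.1
```

apply_moves:
  targets: "-15 0 0 0 -0.2; -50 0 0 0 -0.2; -90 -10 -10 0 -0.2; -120 -30 -40 0 -0.2; -150 -50 -75 0 -0.2; -180 -70 -110 -5 -0.2; -200 -90 -145 -5 -0.2; -200 -105 -180 -5 -0.2; -200 -120 -215 -5 -0.2; -200 -130 -250 -5 -0.2"

```text
clock: 13.5
position: [441.3, 200.9, 218.8]
ee_rot: [0.489, 0.512, -0.487, 0.512]
contact_force: [0.7, 0.2, -0.5]
gripper_width: 51.1
```

apply_moves:
  targets: "0 -5 -40 0 -0.2; 0 -5 -80 0 -0.2; 0 -5 -115 0 -0.2; 0 -5 -115 0 -0.2; 0 -5 -115 0 -0.2"

```text
clock: 13.92
position: [431.3, 315.6, 216.6]
ee_rot: [0.487, 0.513, -0.487, 0.513]
contact_force: [0.7, -0.5, -0.7]
gripper_width: 51.5
```

```bash
python3 - <<'E'
from h import *
s,M=st();d=save("wrist","w15.png",None,1.5);np.savez("w15.npz",**d);meters(d)
save("top","t15.png",(90,160,410,280),2.5)
E
```

```text
t 13.92 pos [431.3 315.6 216.6] x [-0. -0. -1.] z [ 0.051 -0.999  0.   ] F [ 0.7 -0.5 -0.7] w 51.5 j [ 0.94  0.24 -0.24 -0.   -1.09  0.69]
ctr [495.7 382. ] size [136.9  62.4] yaw 2.4 handle [470.7 381. ] px (176, 53, 54, 118)
```

View pics/w15.png

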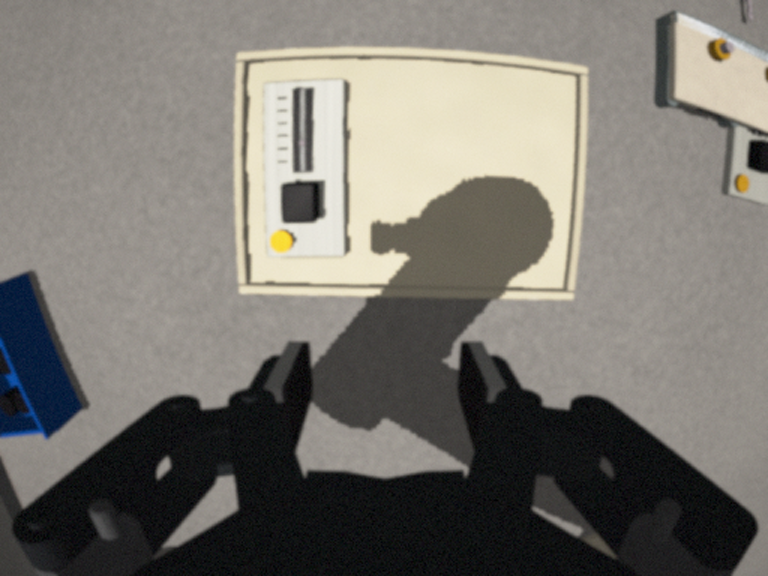

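View pics/t15.png

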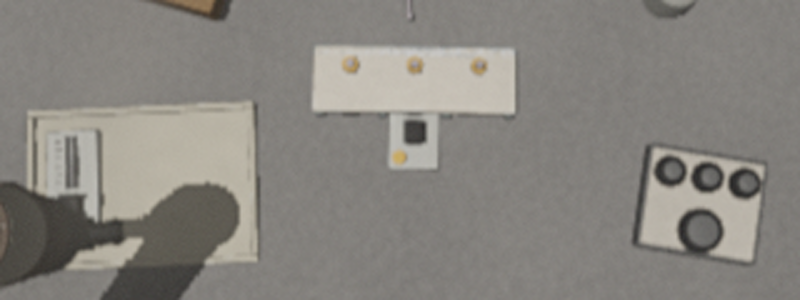

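```bash
python3 - <<'E'
from h import *
goto([471,381,20],np.radians(-90+2.5))
E
```

```text
tool shift [196.7  42.8 -65.7] spin 0.3 alt -179.7
```

apply_moves:
  targets: "30 15 -25 0 -0.2; 60 30 -50 0 -0.2; 95 43 -66 0 -0.2; 130 43 -66 0 -0.2; 155 43 -66 0 -0.2; 155 43 -66 0 -0.2; 175 43 -66 0 -0.2; 190 43 -66 0 -0.2; 196 43 -66 0 -0.2; 196 43 -66 0 -0.2"

```text
clock: 14.85
position: [471.7, 380.9, 21.3]
ee_rot: [0.488, 0.512, -0.488, 0.512]
contact_force: [0.4, -1.0, 0.2]
gripper_width: 51.4
```

```bash
python3 - <<'E'
from h import *
s,M=st();d=save("wrist","w16.png",None,1.5)
E
```

```text
t 14.85 pos [471.7 380.9  21.3] x [-0.    -0.001 -1.   ] z [ 0.047 -0.999  0.001] F [ 0.4 -1.   0.2] w 51.4 j [ 0.95  0.57 -0.28  0.   -0.72  0.67]
```

View pics/w16.png

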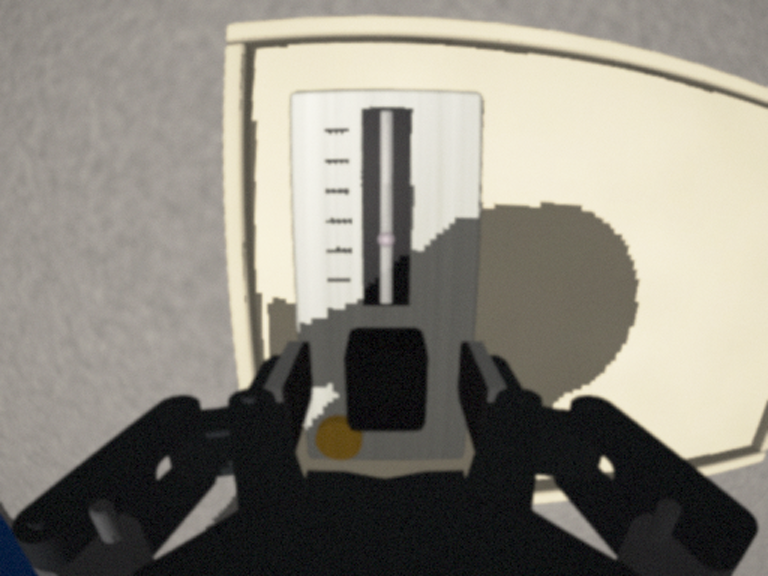

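apply_moves:
  targets: "0 0 0 0 1; 0 0 0 0 1; 0 0 0 0 1; 0 0 0 0 1; 0 0 0 0 1; -5 0 0 0 1; -20 0 0 0 1; -50 0 0 0 1; -50 0 0 0 1"

```text
clock: 15.65
position: [473.8, 384.4, 76.2]
ee_rot: [0.491, 0.512, -0.484, 0.512]
contact_force: [1.1, 1.5, -0.4]
gripper_width: 24.6
```

```bash
python3 - <<'E'
from h import *
s,M=st()
# bay2 axis: dock mouth mid (579.4,-44.5), yaw -1.85
y=np.radians(-1.85);e=np.array([np.cos(y),np.sin(y)]);n=np.array([-e[1],e[0]])
m=np.array([579.4,-44.4])+80*n;p=m-125*e;print(m,p)
goto([p[0],p[1],69],np.radians(-90-2.1))
E
```

```text
t 15.65 pos [473.8 384.4  76.2] x [ 0.007  0.007 -1.   ] z [ 0.05  -0.999 -0.006] F [ 1.1  1.5 -0.4] w 24.6 j [ 0.95  0.5  -0.23  0.   -0.83  0.67]
[581.98263848  35.5583015 ] [457.04779239  39.59367413]
tool shift [  4.8 -34.  343.6] spin 5.0 alt -175.0
```

apply_moves:
  targets: "0 -3 38 0 1; 0 -6 76 0 1; 0 -10 114 0 1; 0 -14 152 2 1; 0 -18 190 4 1; 0 -22 228 5 1; 0 -26 266 5 1; 0 -30 304 5 1; 0 -32 340 5 1; 0 -32 340 5 1"

```text
clock: 16.48
position: [453.4, 35.8, 70.5]
ee_rot: [-0.51, -0.489, 0.513, -0.488]
contact_force: [-0.4, -0.1, -2.2]
gripper_width: 24.5
```

apply_moves:
  targets: "0 0 0 0 1; 0 0 0 0 1; 20 0 0 0 1; 40 0 0 0 1; 47 0 0 0 1; 47 0 0 0 1; 47 0 0 0 1"

```text
clock: 17.07
position: [456.3, 41.7, 24.1]
ee_rot: [-0.509, -0.491, 0.509, -0.491]
contact_force: [1.0, 1.0, -1.7]
gripper_width: 24.5
```

```bash
python3 - <<'E'
from h import *
s,M=st();d=save("wrist","w17.png",None,1.5);np.savez("w17.npz",**d)
E
```

```text
t 17.07 pos [456.3  41.7  24.1] x [-0. -0. -1.] z [-0.037 -0.999  0.   ] F [ 1.   1.  -1.7] w 24.5 j [ 0.45  0.39 -0.65  0.   -0.54  1.09]
```

View pics/w17.png

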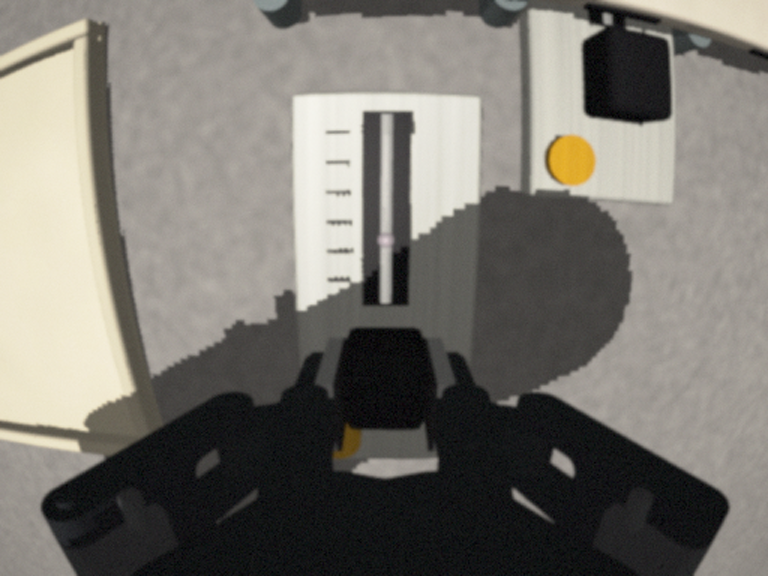

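```bash
python3 - <<'E'
from h import *
d=dict(np.load("w17.npz"))
w=cast(d,np.array([[292,97],[480,97],[296,290],[476,290]])/1.5,21,"wrist");print(w.round(1).tolist())
w=cast(d,np.array([[287,26],[496,24]])/1.5,0,"wrist");print(w.round(1).tolist(),w.mean(0))
w=cast(d,np.array([[526,60],[523,193],[671,201]])/1.5,14,"wrist");print(w.round(1).tolist())
E
```

```text
[[548.5, 69.0, 21.0], [546.2, 7.9, 21.0], [483.4, 71.7, 21.0], [481.1, 9.9, 21.0]]
[[580.8, 74.4, 0.0], [579.2, -4.6, 0.0]] [580.04800353  34.93193794   0.        ]
[[561.6, -11.0, 14.0], [513.8, -8.5, 14.0], [512.3, -72.9, 14.0]]
```

apply_moves:
  targets: "2 0 2 0 1; 4 0 2 0 1; 4 10 2 0 1; 4 20 2 0 1; 4 20 2 0 1"

```text
clock: 17.53
position: [479.6, 38.7, 20.7]
ee_rot: [0.511, 0.489, -0.508, 0.491]
contact_force: [-0.1, -0.1, -1.6]
gripper_width: 24.3
```

```bash
python3 - <<'E'
from h import *
s,M=st();d=save("wrist","w18.png",None,1.5);np.savez("w18.npz",**d)
E
```

```text
t 17.53 pos [479.6  38.7  20.7] x [ 0.005  0.001 -1.   ] z [-0.038 -0.999 -0.001] F [-0.1 -0.1 -1.6] w 24.3 j [ 0.42  0.42 -0.6   0.   -0.55  1.11]
```

View pics/w18.png

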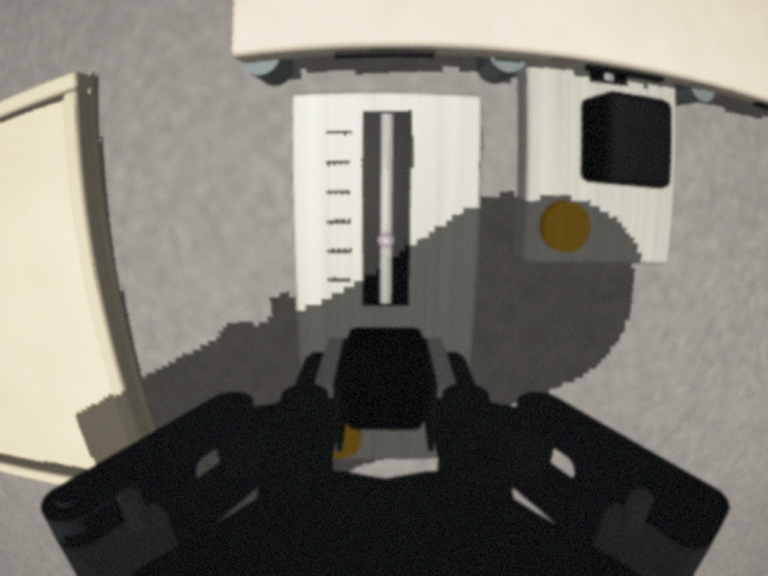

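```bash
python3 - <<'E'
from h import *
d=dict(np.load("w18.npz"))
im=d["img"];cv2.imwrite("pics/w18c.png",cv2.resize(im[20:90,140:360,::-1],None,fx=3.6,fy=3.6,interpolation=cv2.INTER_CUBIC))
w=cast(d,np.array([[293,97],[480,97],[296,290],[476,290]])/1.5,18,"wrist");print(w.round(1).tolist())
for z in (0,10,22):
    w=cast(d,np.array([[297,70],[477,70]])/1.5,z,"wrist");print(w.round(1).tolist(),w.mean(0))
E
```

```text
[[571.8, 65.6, 18.0], [569.5, 4.8, 18.0], [506.8, 68.7, 18.0], [504.4, 7.0, 18.0]]
[[585.2, 67.3, 0.0], [582.8, 1.5, 0.0]] [583.98563963  34.40547152   0.        ]
[[582.8, 65.4, 10.0], [580.5, 3.6, 10.0]] [581.66600713  34.53489384  10.        ]
[[580.0, 63.2, 22.0], [577.8, 6.2, 22.0]] [578.88244813  34.69020064  22.        ]
```

View pics/w18c.png

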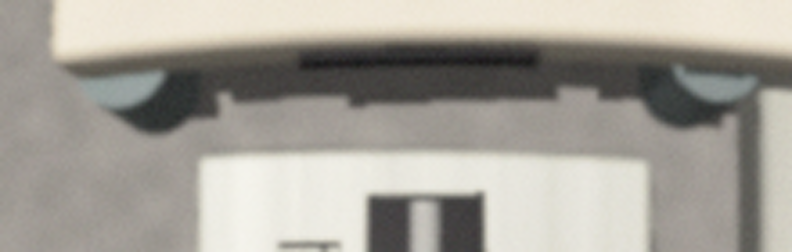

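apply_moves:
  targets: "0 8 0 0 1; 0 16 0 0 1; 0 24 0 0 1; 0 32 0 0 1; 0 40 0 0 1; 0 48 0 0 1; 0 56 0 0 1; 0 64 0 0 1; 0 72 0 0 1; 0 72 0 0 1"

```text
clock: 18.42
position: [550.2, 35.6, 20.1]
ee_rot: [0.51, 0.49, -0.509, 0.491]
contact_force: [1.3, 2.4, -2.6]
gripper_width: 24.6
```

apply_moves:
  targets: "2 2 0 0 1; 3 4 0 0 1; 3 8 0 0 1; 3 12 0 0 1; 3 15 0 0 1; 3 17 0 0 1; 3 17 0 0 1"

```text
clock: 19.0
position: [560.6, 34.9, 19.1]
ee_rot: [-0.507, -0.492, 0.512, -0.489]
contact_force: [-17.2, 8.8, 19.2]
gripper_width: 24.8
```

```bash
python3 - <<'E'
from h import *
s,M=st();d=save("wrist","w19.png",None,1.5);np.savez("w19.npz",**d)
E
```

```text
t 19.0 pos [560.6  34.9  19.1] x [-0.008 -0.001 -1.   ] z [-0.038 -0.999  0.001] F [-17.2   8.8  19.2] w 24.8 j [ 0.35  0.52 -0.39 -0.   -0.67  1.19]
```

View pics/w19.png

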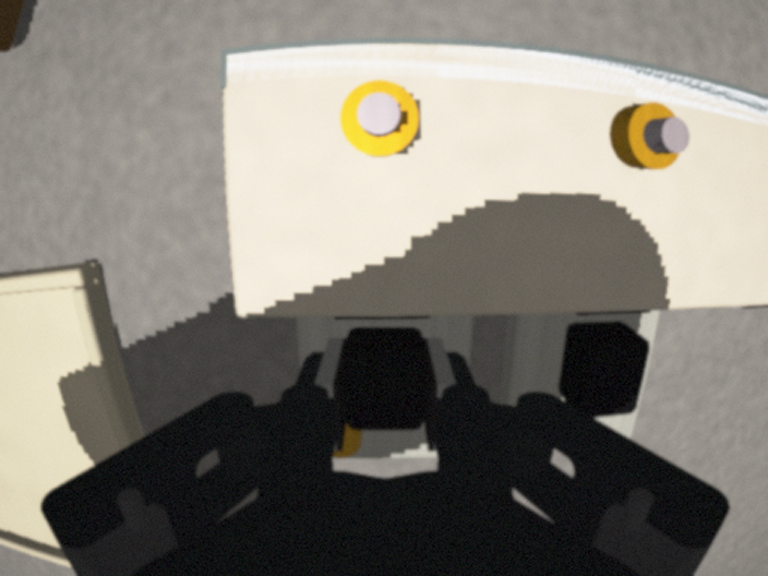

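apply_moves:
  targets: "-1 -3 0 0 1; -1 -4 0 0 1; -1 -4 0 0 -0.2; -1 -4 0 0 -0.2; -1 -4 0 0 -0.2; -1 -4 0 0 -0.2; -1 -4 0 0 -0.2"

```text
clock: 19.63
position: [561.0, 34.3, 17.8]
ee_rot: [-0.51, -0.49, 0.51, -0.49]
contact_force: [-1.0, -0.4, -0.4]
gripper_width: 51.2
```

```bash
python3 - <<'E'
from h import *
s,M=st();d=save("wrist","w20.png",None,1.5);np.savez("w20.npz",**d)
E
```

```text
t 19.63 pos [561.   34.3  17.8] x [-0. -0. -1.] z [-0.04  -0.999  0.   ] F [-1.  -0.4 -0.4] w 51.2 j [ 0.35  0.52 -0.39  0.   -0.66  1.18]
```

View pics/w20.png

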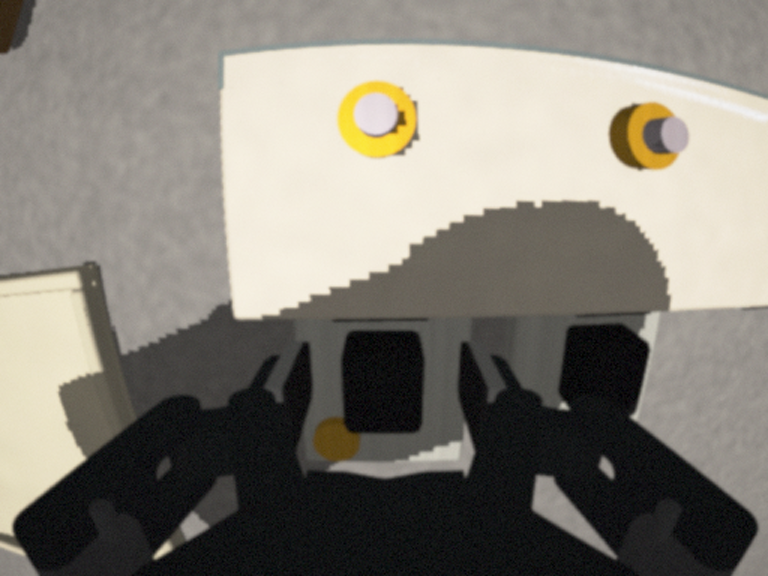

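apply_moves:
  targets: "-15 0 0 0 -0.2; -50 0 0 0 -0.2; -90 -20 15 0 -0.2; -120 -50 40 0 -0.2; -150 -80 40 0 -0.2; -180 -110 40 0 -0.2; -190 -125 40 0 0.5; -190 -125 40 0 1; -190 -125 40 0 1"

```text
clock: 20.43
position: [434.2, -0.3, 209.7]
ee_rot: [0.511, 0.49, -0.508, 0.491]
contact_force: [-0.8, 0.0, 0.1]
gripper_width: 15.3
```

```bash
python3 - <<'E'
from h import *
s,M=st();d=save("wrist","w21.png",None,1.5);np.savez("w21.npz",**d)
save("top","t21.png",(90,160,410,280),2.5)
meters(d,14,vmin=140,amin=300)
E
```

```text
t 20.43 pos [ 4.342e+02 -3.000e-01  2.097e+02] x [ 0.004  0.002 -1.   ] z [-0.039 -0.999 -0.002] F [-0.8  0.   0.1] w 15.3 j [ 0.38  0.07 -0.47 -0.   -1.03  1.16]
ctr [613.5 -32.5] size [233.8  51.5] yaw 87.8 handle [612.5 -57.5] px (178, 0, 200, 43)
ctr [302.5   3.3] size [1368.3  830.1] yaw 86.7 handle [301.  -21.7] px (0, 0, 512, 384)
```

View pics/w21.png

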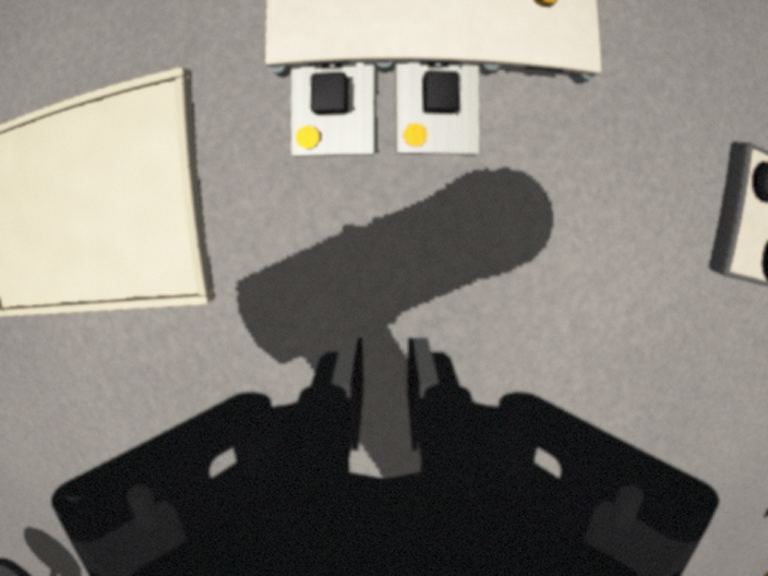

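View pics/t21.png

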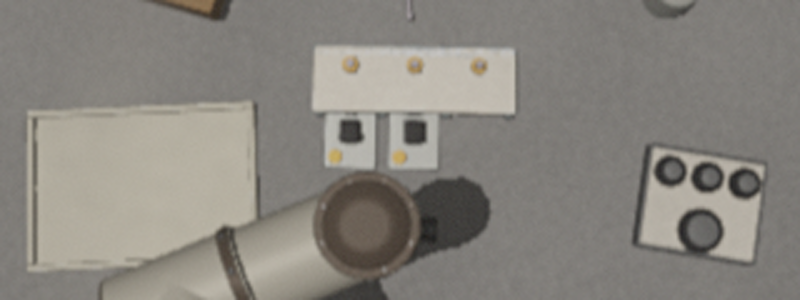

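```bash
python3 - <<'E'
from h import *
d=dict(np.load("w21.npz"))
y=np.radians(-1.85);e=np.array([np.cos(y),np.sin(y)]);n=np.array([-e[1],e[0]])
for z,P in((14,[[292,154],[375,154],[397,154],[480,154]]),(34,[[266,64],[601,73]])):
    w=cast(d,np.array(P)/1.5,z,"wrist")[:,:2]-[579.4,-44.4];print(np.c_[w@e,w@n].round(1).tolist())
goto([500,-362,80],np.radians(-90-11.5))
E
```

```text
[[-66.8, 110.1], [-68.7, 47.0], [-68.8, 30.5], [-67.7, -32.6]]
[[0.7, 124.9], [1.4, -125.6]]
tool shift [127.7  79.7 358.8] spin 9.3 alt -170.7
```

```bash
python3 - <<'E'
from h import *
goto([485,38,8],np.radians(-90-1.85))
E
```

```text
tool shift [199.7  49.  -40.3] spin -0.4 alt 179.6
```

apply_moves:
  targets: "40 15 -15 0 1; 80 30 -30 0 1; 120 45 -40 0 1; 160 49 -40 0 1; 190 49 -40 0 1; 200 49 -40 0 1; 200 49 -40 0 1; 200 55 -40 0 1; 200 60 -40 0 1"

```text
clock: 21.28
position: [497.2, 37.4, 8.2]
ee_rot: [0.51, 0.49, -0.509, 0.49]
contact_force: [1.0, 0.3, 0.6]
gripper_width: 0.4
```

apply_moves:
  targets: "0 3 0 0 1; 0 6 0 0 1; 0 6 0 0 1"

```text
clock: 21.53
position: [502.4, 37.0, 9.0]
ee_rot: [0.51, 0.49, -0.509, 0.49]
contact_force: [-0.1, 0.1, 0.3]
gripper_width: -0.2
```

apply_moves:
  targets: "0 2 0 0 1; 0 4 0 0 1; 0 6 0 0 1; 0 6 0 0 1"

```text
clock: 21.87
position: [502.7, 35.4, 7.7]
ee_rot: [-0.507, -0.492, 0.513, -0.488]
contact_force: [-10.3, 2.2, 7.0]
gripper_width: 0.0
```

apply_moves:
  targets: "0 4 0 0 1; 0 8 0 0 1; 0 8 0 0 1"

```text
clock: 22.12
position: [502.7, 33.4, 6.2]
ee_rot: [-0.502, -0.494, 0.519, -0.484]
contact_force: [-23.4, 5.8, 14.7]
gripper_width: -0.3
```

```bash
python3 - <<'E'
from h import *
s,M=st();d=save("wrist","w22.png",None,1.5);np.savez("w22.npz",**d)
goto([482,37,8]);goto([482,-41,8])
E
```

```text
t 22.12 pos [502.7  33.4   6.2] x [-0.027 -0.007 -1.   ] z [-0.043 -0.999  0.008] F [-23.4   5.8  14.7] w -0.3 j [ 0.39  0.48 -0.52 -0.01 -0.59  1.15]
tool shift [ -1.2 -20.9  -2.7] spin 0 alt 0
tool shift [ -0.7 -17.6  75.2] spin 0 alt 0
```

View pics/w22.png

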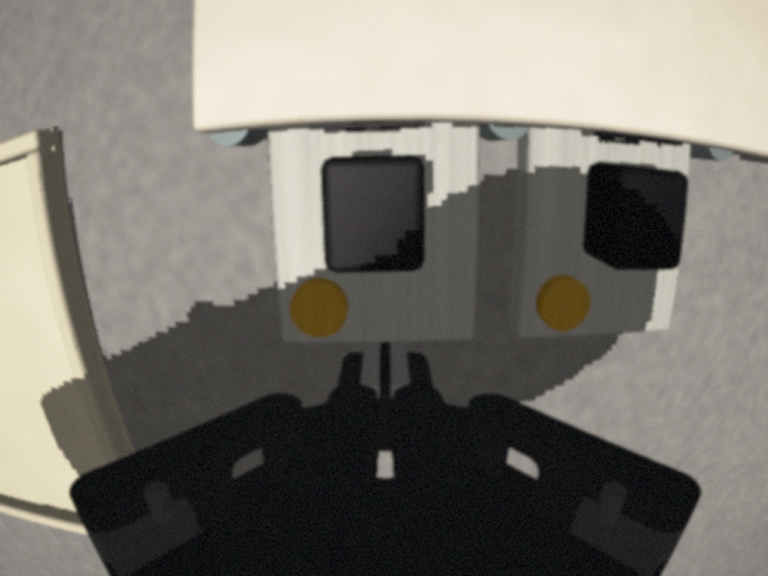

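```bash
python3 - <<'E'
from h import *
d=dict(np.load("w22.npz"))
y=np.radians(-1.85);e=np.array([np.cos(y),np.sin(y)]);n=np.array([-e[1],e[0]])
for nm,z,P in(("handle front/back top",38,[[373,157],[373,270]]),("tail",14,[[283,341],[474,338],[518,337],[667,329]]),("cover",34,[[195,130],[440,125],[767,159]]),("post",0,[[240,146],[500,140]]),("post22",22,[[228,145],[506,139]])):
    w=cast(d,np.array(P)/1.5,z,"wrist")[:,:2]-[579.4,-44.4];print(nm,np.c_[w@e,w@n].round(1).tolist())
E
```

```text
handle front/back top [[-8.6, 78.1], [-36.8, 78.5]]
tail [[-66.8, 109.3], [-66.6, 46.4], [-66.8, 31.1], [-66.7, -30.7]]
cover [[1.2, 125.0], [-0.5, 61.4], [0.3, -52.5]]
post [[-3.0, 123.3], [-2.6, 36.7]]
post22 [[-3.2, 119.9], [-3.0, 40.9]]
```

```bash
python3 - <<'E'
from h import *
goto([432,-395,180],np.radians(-90-11))
E
```

```text
tool shift [-169.1  -56.7  432.3] spin 8.5 alt -171.5
```

apply_moves:
  targets: "0 -10 0 0 1; -5 -20 0 0 1; -35 -30 0 0 1; -75 -40 0 0 1; -115 -60 25 0 1; -150 -70 65 0 1; -170 -75 105 0 1; -170 -80 145 0 1; -170 -80 185 0 1; -170 -75 225 0 1"

```text
clock: 23.0
position: [431.9, -170.2, 180.7]
ee_rot: [0.511, 0.489, -0.507, 0.493]
contact_force: [1.9, -0.4, -0.3]
gripper_width: 0.1
```

```bash
python3 - <<'E'
from h import *
st()
goto([432,-395,180],np.radians(-90-11))
E
```

```text
t 23.0 pos [ 431.9 -170.2  180.7] x [ 0.007 -0.001 -1.   ] z [-0.037 -0.999  0.   ] F [ 1.9 -0.4 -0.3] w 0.1 j [-0.02  0.15 -0.45  0.   -0.96  1.56]
tool shift [  0.8   8.5 224.7] spin 8.9 alt -171.1
```

apply_moves:
  targets: "0 0 40 2 1; 0 2 80 4 1; 0 4 120 6 1; 0 6 160 8 1; 0 8 200 9 1; 0 8 215 9 1; 0 8 215 9 1; 0 8 215 9 1"

```text
clock: 23.67
position: [431.2, -384.6, 178.1]
ee_rot: [0.547, 0.448, -0.547, 0.449]
contact_force: [-0.9, 0.1, -0.0]
gripper_width: -0.1
```

```bash
python3 - <<'E'
from h import *
st()
d=save("wrist","w23.png",None,1.5);np.savez("w23.npz",**d)
save("top","t23.png",(90,160,410,280),2.5)
E
```

```text
t 23.67 pos [ 431.2 -384.6  178.1] x [ 0.002 -0.001 -1.   ] z [-0.197 -0.98   0.   ] F [-0.9  0.1 -0. ] w -0.1 j [-0.45  0.35 -0.19  0.   -1.03  1.82]
```

View pics/w23.png

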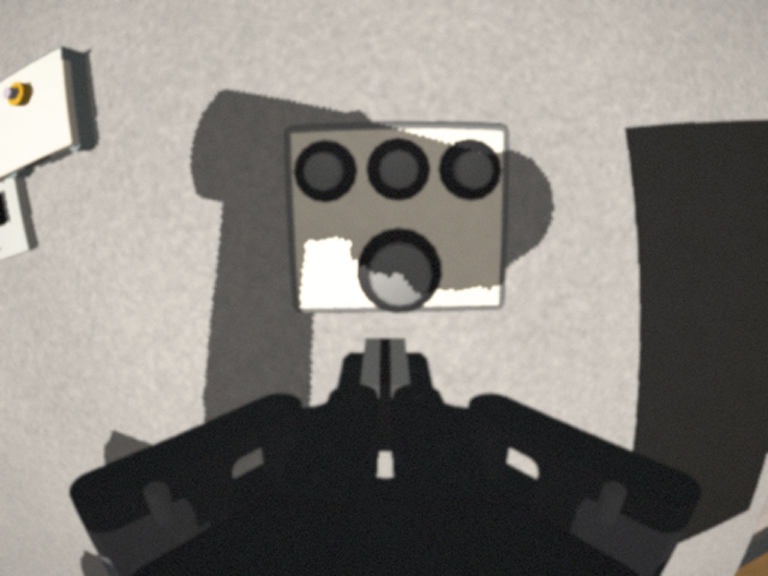

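View pics/t23.png

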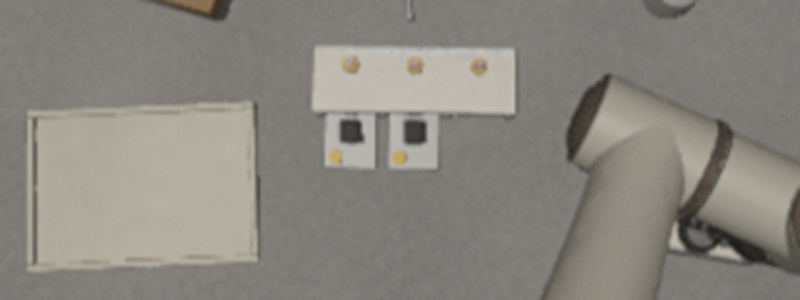

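```bash
python3 - <<'E'
from h import *
d=dict(np.load("w23.npz"))
im=d["img"];cv2.imwrite("pics/w23c.png",cv2.resize(im[75:215,180:350,::-1],None,fx=4,fy=4,interpolation=cv2.INTER_CUBIC))
P=np.array([[323,171],[399,169.5],[473,168.5],[401,270]])/1.5
for z in (40,46,52):
    w=cast(d,P,z,"wrist")[:,:2];print(z,w.round(1).tolist(),np.linalg.norm(w[0]-w[2]))
E
```

```text
40 [[502.8, -359.0], [494.0, -405.7], [486.3, -451.8], [430.5, -394.6]] 94.26693721921887
46 [[502.7, -359.8], [494.0, -405.5], [486.5, -450.6], [431.9, -394.7]] 92.25110735602898
52 [[502.6, -360.6], [494.1, -405.3], [486.7, -449.5], [433.3, -394.7]] 90.23527749283909
```

View pics/w23c.png

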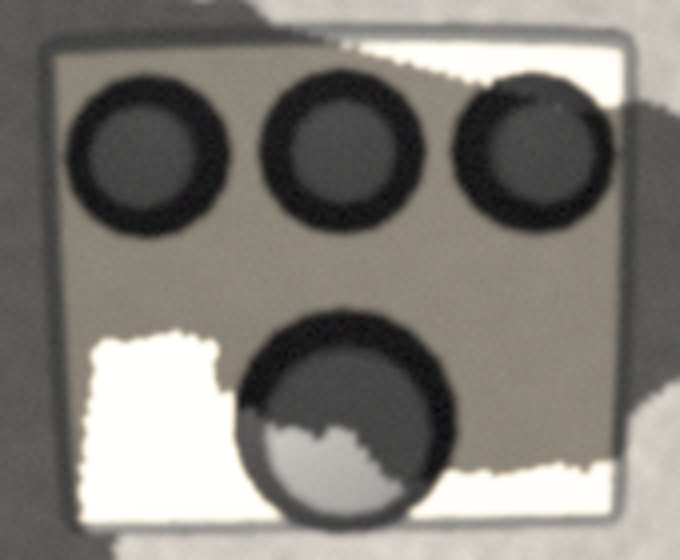

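```bash
python3 - <<'E'
from h import *
goto([502.5,-360,65])
E
```

```text
tool shift [113.3  65.2 -36.5] spin 0 alt 0
```

apply_moves:
  targets: "30 20 -10 0 1; 60 40 -25 0 1; 90 65 -36 0 1; 105 65 -36 0 1; 112 65 -36 0 1; 112 65 -36 0 1; 112 65 -36 0 1"

```text
clock: 24.35
position: [502.3, -360.7, 66.8]
ee_rot: [0.546, 0.449, -0.546, 0.449]
contact_force: [-0.1, -0.8, 0.5]
gripper_width: 0.2
```

```bash
python3 - <<'E'
from h import *
st()
d=save("wrist","w24.png",None,1.5)
E
```

```text
t 24.35 pos [ 502.3 -360.7   66.8] x [ 0.001 -0.001 -1.   ] z [-0.194 -0.981  0.001] F [-0.1 -0.8  0.5] w 0.2 j [-0.36  0.53 -0.21  0.   -0.83  1.74]
```

View pics/w24.png

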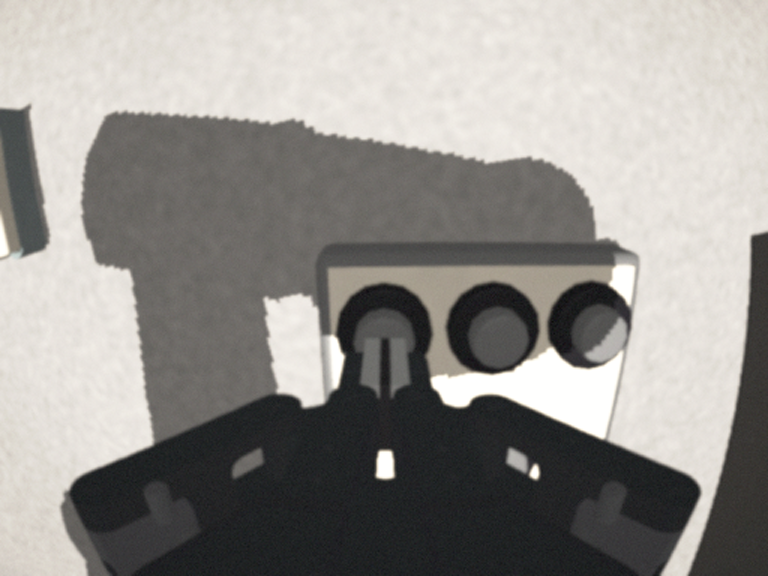

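Fingers are over the left key (385,335). Press with small steps.

apply_moves:
  targets: "8 0 0 0 1; 14 0 0 0 1; 18 0 0 0 1; 21 0 0 0 1; 24 0 0 0 1; 24 0 0 0 1"

```text
clock: 24.9
position: [502.3, -361.5, 45.8]
ee_rot: [-0.546, -0.449, 0.546, -0.45]
contact_force: [-5.8, 6.0, 20.5]
gripper_width: 0.1
```

apply_moves:
  targets: "2 0 0 0 1; 2 0 0 0 1; -10 0 0 0 1; -25 0 0 0 1; -25 0 0 0 1"

```text
clock: 25.32
position: [503.6, -362.1, 69.7]
ee_rot: [0.547, 0.447, -0.546, 0.451]
contact_force: [0.9, -0.1, 0.7]
gripper_width: -0.0
```

```bash
python3 - <<'E'
from h import *
st();goto([486.3,-450.5,65]);goto([494,-405.5,65])
E
```

```text
t 25.32 pos [ 503.6 -362.1   69.7] x [ 0.005 -0.003 -1.   ] z [-0.194 -0.981  0.002] F [ 0.9 -0.1  0.7] w -0.0 j [-0.36  0.53 -0.21  0.   -0.83  1.74]
tool shift [ 4.9  0.2 90. ] spin 0 alt 0
tool shift [ 4.8 -1.  44.4] spin 0 alt 0
```

apply_moves:
  targets: "0 1 35 0 1; 0 1 70 0 1; 0 1 91 0 1; 0 1 91 0 1; 0 1 91 0 1"

```text
clock: 25.73
position: [484.1, -451.3, 65.2]
ee_rot: [-0.547, -0.449, 0.547, -0.447]
contact_force: [0.3, -0.9, 0.6]
gripper_width: -0.0
```

```bash
python3 - <<'E'
from h import *
st()
d=save("wrist","w25.png",None,1.5)
E
```

```text
t 25.73 pos [ 484.1 -451.3   65.2] x [-0.001  0.001 -1.   ] z [-0.197 -0.98  -0.001] F [ 0.3 -0.9  0.6] w -0.0 j [-0.51  0.59 -0.09 -0.   -0.89  1.88]
```

View pics/w25.png

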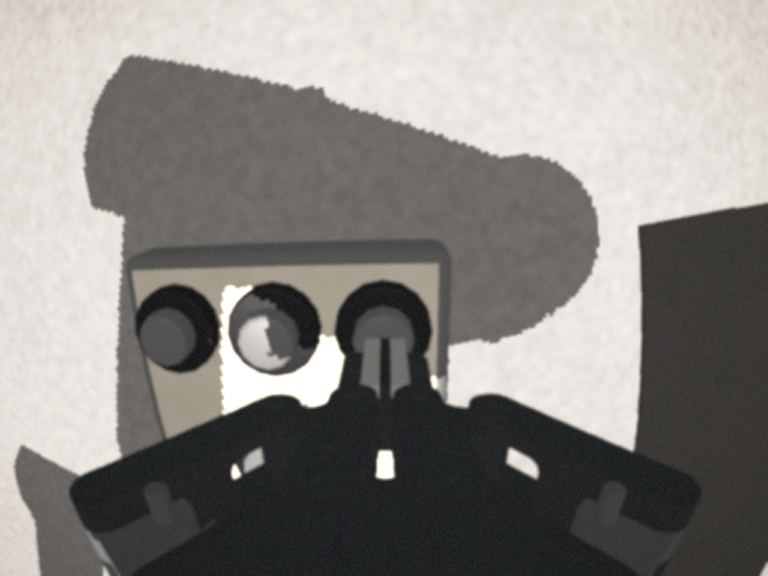

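apply_moves:
  targets: "8 0 0 0 1; 13 0 0 0 1; 17 0 0 0 1; 20 0 0 0 1; 23 0 0 0 1; 24 0 0 0 1; 24 0 0 0 1"

```text
clock: 26.37
position: [485.4, -449.5, 46.0]
ee_rot: [-0.546, -0.449, 0.546, -0.449]
contact_force: [-3.6, 7.0, 16.6]
gripper_width: -0.1
```

apply_moves:
  targets: "0 0 0 0 1; 0 0 0 0 1; -14 0 0 0 1; -26 0 0 0 1; -26 -1 -35 0 1; -26 -1 -46 0 1; -26 -1 -46 0 1; -26 -1 -46 0 1"

```text
clock: 27.03
position: [493.6, -404.7, 68.7]
ee_rot: [-0.546, -0.449, 0.546, -0.449]
contact_force: [-0.6, -0.2, 0.9]
gripper_width: 0.2
```

```bash
python3 - <<'E'
from h import *
st()
d=save("wrist","w26.png",None,1.5)
E
```

```text
t 27.03 pos [ 493.6 -404.7   68.7] x [-0. -0. -1.] z [-0.193 -0.981  0.   ] F [-0.6 -0.2  0.9] w 0.2 j [-0.43  0.55 -0.15  0.   -0.86  1.81]
```

View pics/w26.png

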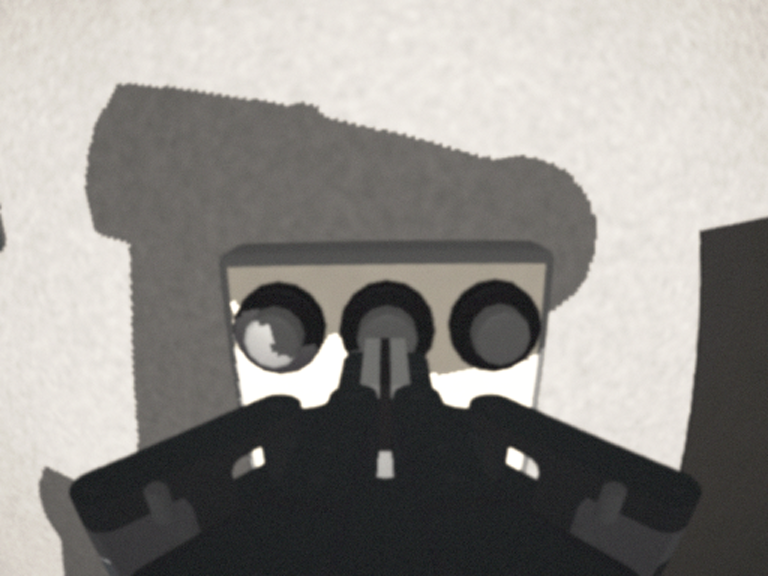

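```bash
python3 - <<'E'
from h import *
save("top","t26.png",(90,160,410,280),2.5)
E
```

```text
(no output)
```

View pics/t26.png

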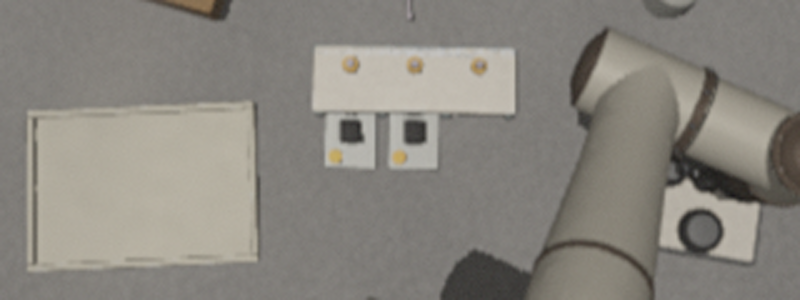

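apply_moves:
  targets: "10 0 0 0 1; 16 0 0 0 1; 20 0 0 0 1; 23 0 0 0 1; 26 0 0 0 1; 27 0 0 0 1; 27 0 0 0 1; 27 0 0 0 1"

```text
clock: 27.8
position: [492.9, -405.8, 45.8]
ee_rot: [-0.546, -0.449, 0.547, -0.449]
contact_force: [-6.9, 5.4, 22.2]
gripper_width: 0.3
```

apply_moves:
  targets: "-35 0 0 0 1; -75 0 -10 0 1; -110 -5 -50 0 1; -130 -10 -90 -4 1; -130 -15 -130 -9 0.2; -130 -20 -170 -9 -0.2; -130 -25 -210 -9 -0.2; -130 -30 -250 -9 -0.2; -130 -35 -290 -9 -0.2; -130 -40 -330 -9 -0.2"

```text
clock: 28.63
position: [517.4, -77.2, 171.3]
ee_rot: [-0.51, -0.49, 0.51, -0.49]
contact_force: [0.8, 0.2, 0.1]
gripper_width: 51.3
```

```bash
python3 - <<'E'
from h import *
st();goto([510,35.5,170],np.radians(-90-1.9))
E
```

```text
t 28.63 pos [517.4 -77.2 171.3] x [-0.001  0.    -1.   ] z [-0.039 -0.999 -0.   ] F [0.8 0.2 0.1] w 51.3 j [ 0.16  0.27 -0.33 -0.   -0.98  1.37]
tool shift [   1.3  -11.9 -112.3] spin -0.4 alt 179.6
```

apply_moves:
  targets: "0 -5 -40 0 -0.2; 0 -10 -75 0 -0.2; 0 -11 -108 0 -0.2; 0 -11 -108 0 -0.2; 0 -11 -108 0 -0.2"

```text
clock: 29.05
position: [510.9, 30.8, 171.2]
ee_rot: [-0.509, -0.491, 0.509, -0.491]
contact_force: [0.2, -0.1, 0.3]
gripper_width: 51.1
```

```bash
python3 - <<'E'
from h import *
st();d=save("wrist","w27.png",None,1.5);np.savez("w27.npz",**d)
goto([560.5,35.5,60],np.radians(-90-1.9))
E
```

```text
t 29.05 pos [510.9  30.8 171.2] x [-0.001 -0.    -1.   ] z [-0.036 -0.999  0.   ] F [ 0.2 -0.1  0.3] w 51.1 j [ 0.38  0.25 -0.35 -0.   -0.97  1.16]
tool shift [111.2  49.5  -7.7] spin -0.3 alt 179.7
```

View pics/w27.png

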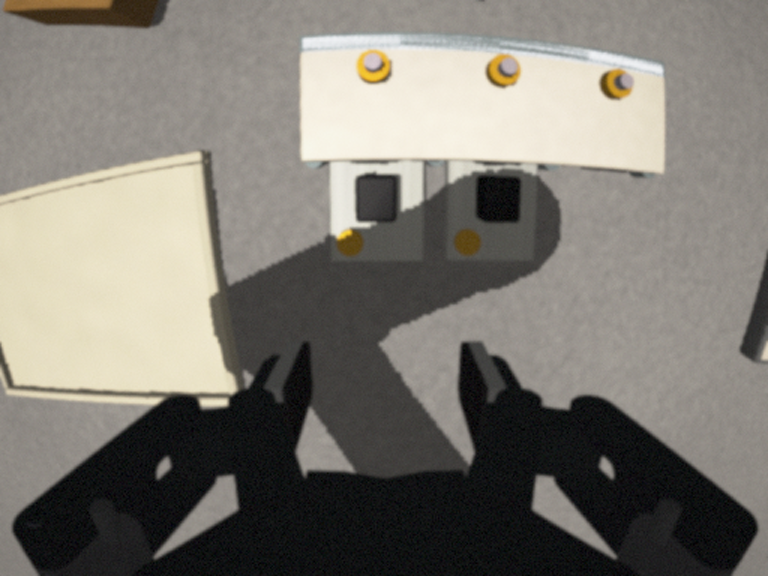

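apply_moves:
  targets: "35 25 -5 0 -0.2; 75 49 -7 0 -0.2; 110 49 -7 0 -0.2; 130 49 -7 0 -0.2; 130 49 -7 0 -0.2; 142 49 -7 0 -0.2; 150 49 -7 0 -0.2; 152 49 -7 0 -0.2; 152 49 -7 0 -0.2"

```text
clock: 29.85
position: [560.5, 34.0, 20.2]
ee_rot: [0.51, 0.49, -0.51, 0.49]
contact_force: [0.1, 0.4, 0.3]
gripper_width: 51.0
```

```bash
python3 - <<'E'
from h import *
st();d=save("wrist","w28.png",None,1.5)
E
```

```text
t 29.85 pos [560.5  34.   20.2] x [ 0. -0. -1.] z [-0.04  -0.999  0.   ] F [0.1 0.4 0.3] w 51.0 j [ 0.35  0.52 -0.39  0.   -0.66  1.18]
```

View pics/w28.png

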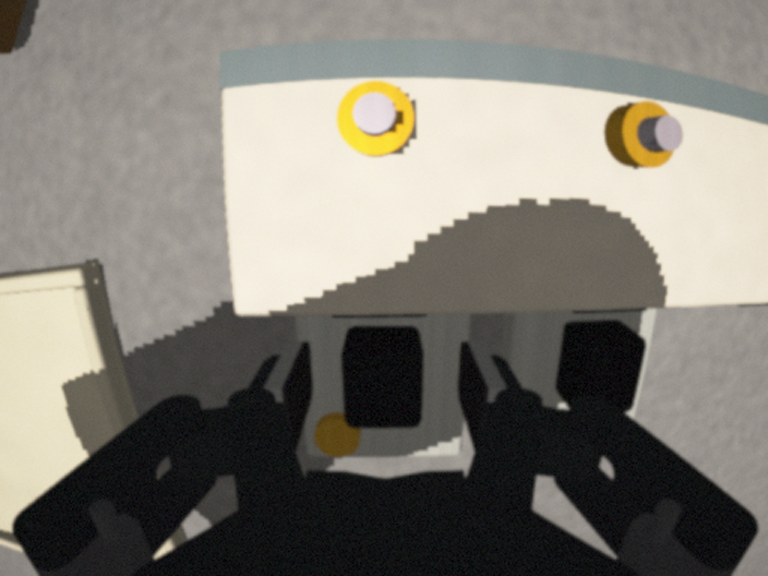

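apply_moves:
  targets: "2 0 -1 0 -0.2; 2 0 -1 0 1; 2 0 -1 0 1; 2 0 -1 0 1; 2 0 -1 0 1; 2 0 -1 0 1; 0 0 -1 0 1; 0 0 -1 0 1"

```text
clock: 30.57
position: [560.2, 35.6, 19.6]
ee_rot: [-0.51, -0.49, 0.51, -0.49]
contact_force: [-0.8, 0.1, -2.1]
gripper_width: 24.4
```

apply_moves:
  targets: "0 -8 0 0 1; 0 -18 0 0 1; 0 -28 0 0 1; 0 -40 0 0 1; 0 -52 0 0 1; 0 -64 0 0 1; 0 -76 0 0 1; 0 -88 0 0 1; 0 -95 0 0 1; 0 -95 0 0 1"

```text
clock: 31.4
position: [463.1, 38.8, 19.5]
ee_rot: [-0.509, -0.491, 0.51, -0.49]
contact_force: [0.3, 0.7, -1.7]
gripper_width: 24.4
```

```bash
python3 - <<'E'
from h import *
st();d=save("wrist","w29.png",None,1.5)
E
```

```text
t 31.4 pos [463.1  38.8  19.5] x [-0.002 -0.001 -1.   ] z [-0.039 -0.999  0.001] F [ 0.3  0.7 -1.7] w 24.4 j [ 0.43  0.4  -0.63 -0.   -0.54  1.1 ]
```

View pics/w29.png

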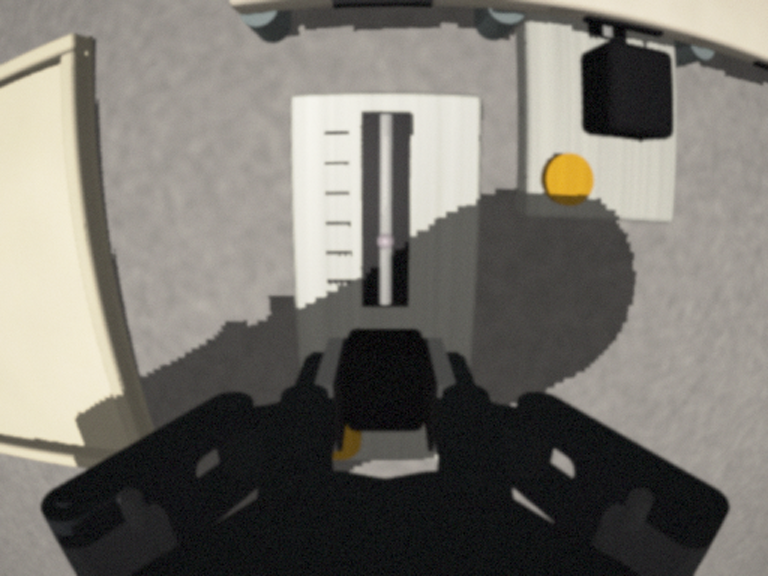

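```bash
python3 - <<'E'
from h import *
goto([468.2,341,72],np.radians(-90+1.5))
E
```

```text
tool shift [ -52.3   -8.1 -301.7] spin -3.7 alt 176.3
```

apply_moves:
  targets: "-25 0 0 0 1; -55 0 0 0 1; -55 -1 -35 0 1; -55 -2 -75 -2 1; -55 -3 -115 -4 1; -55 -4 -155 -4 1; -55 -5 -195 -4 1; -55 -6 -235 -4 1; -55 -7 -270 -4 1; -55 -8 -300 -4 1"

```text
clock: 32.28
position: [469.6, 342.5, 74.7]
ee_rot: [0.492, 0.508, -0.491, 0.508]
contact_force: [0.7, -0.6, -1.4]
gripper_width: 25.4
```

apply_moves:
  targets: "0 0 0 0 1; 0 0 0 0 1; 0 0 0 0 1"

```text
clock: 32.53
position: [468.9, 338.8, 74.1]
ee_rot: [0.492, 0.508, -0.493, 0.508]
contact_force: [1.3, -0.3, -2.3]
gripper_width: 24.7
```

```bash
python3 - <<'E'
from h import *
st();d=save("wrist","w30.png",None,1.5)
goto([468.2,341,72],np.radians(-90+1.5))
E
```

```text
t 32.53 pos [468.9 338.8  74.1] x [-0.001 -0.001 -1.   ] z [ 0.031 -1.     0.001] F [ 1.3 -0.3 -2.3] w 24.7 j [ 0.91  0.47 -0.3  -0.   -0.8   0.7 ]
tool shift [ 2.2 -0.7 -2.8] spin 0.2 alt -179.8
```

View pics/w30.png

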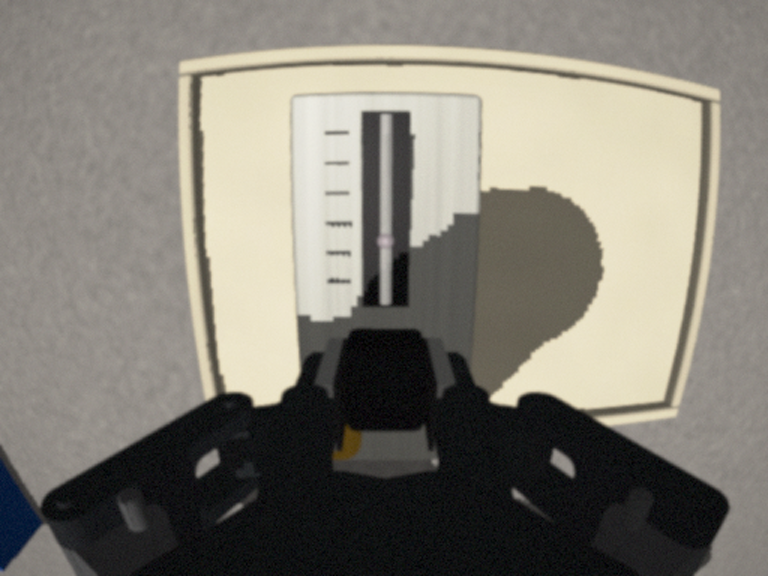

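apply_moves:
  targets: "20 -1 -3 0 1; 40 -1 -3 0 1; 48 -1 -3 0 1; 51 -1 -3 0 1; 53 -1 -3 0 1; 53 -1 -3 0 1"

```text
clock: 33.08
position: [468.6, 341.5, 22.8]
ee_rot: [0.493, 0.507, -0.492, 0.508]
contact_force: [0.4, 0.6, -2.0]
gripper_width: 24.8
```

apply_moves:
  targets: "1 0 0 0 1; 2 0 0 0 1; 2 0 0 0 1"

```text
clock: 33.33
position: [468.8, 342.0, 22.5]
ee_rot: [0.493, 0.507, -0.492, 0.508]
contact_force: [-2.9, -3.3, 12.1]
gripper_width: 24.5
```

On the floor (12 N). Release, rise.

apply_moves:
  targets: "-1 0 0 0 1; -1 0 0 0 -0.2; -1 0 0 0 -0.2; -1 0 0 0 -0.2; -1 0 0 0 -0.2; -1 0 0 0 -0.2; -20 0 0 0 -0.2; -60 0 0 0 -0.2; -95 0 0 0 -0.2; -125 -20 30 0 -0.2"

```text
clock: 34.17
position: [454.7, 319.5, 144.3]
ee_rot: [0.494, 0.508, -0.489, 0.509]
contact_force: [1.2, 0.4, 1.4]
gripper_width: 51.6
```

```bash
python3 - <<'E'
from h import *
st();d=save("wrist","w31.png",None,1.5);meters(d)
goto([510,-45,150],np.radians(-90-1.9))
E
```

```text
t 34.17 pos [454.7 319.5 144.3] x [ 0.007  0.005 -1.   ] z [ 0.034 -0.999 -0.004] F [1.2 0.4 1.4] w 51.6 j [ 0.91  0.34 -0.29  0.   -0.93  0.7 ]
ctr [491.8 343.6] size [138.3  61.8] yaw 1.1 handle [466.9 343.1] px (199, 69, 69, 148)
tool shift [ -3.   47.7 360.5] spin 3.7 alt -176.3
```

View pics/w31.png

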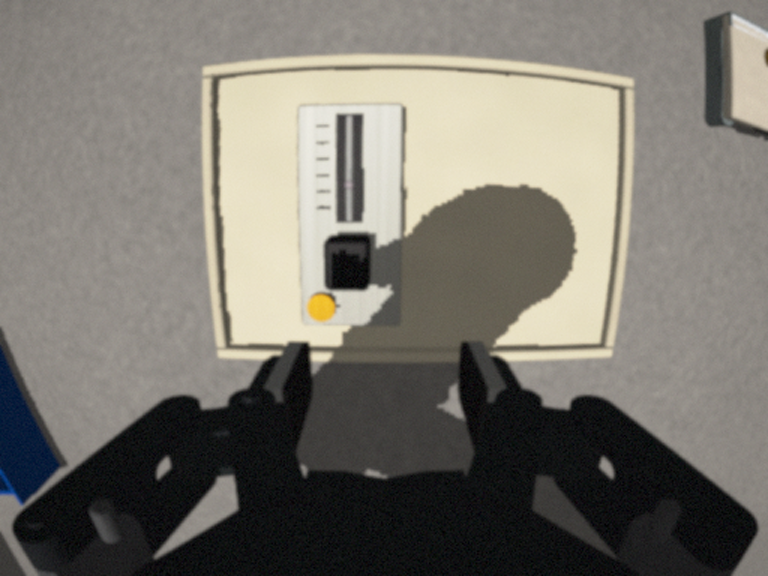

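Meter 1 lies flat, placed well. Next one.

apply_moves:
  targets: "0 5 38 0 -0.2; 0 10 76 0 -0.2; 0 15 114 0 -0.2; 0 20 152 2 -0.2; 0 25 190 4 -0.2; 0 30 228 4 -0.2; 0 36 266 4 -0.2; 0 42 304 4 -0.2; 0 46 340 4 -0.2; 0 48 360 4 -0.2"

```text
clock: 35.05
position: [510.0, -46.3, 141.0]
ee_rot: [-0.51, -0.49, 0.511, -0.489]
contact_force: [0.4, 0.6, 0.3]
gripper_width: 51.2
```

apply_moves:
  targets: "0 0 0 0 -0.2; 0 0 0 0 -0.2"

```text
clock: 35.22
position: [510.0, -44.3, 140.9]
ee_rot: [-0.51, -0.49, 0.51, -0.489]
contact_force: [-0.2, 0.3, -0.1]
gripper_width: 51.4
```

```bash
python3 - <<'E'
from h import *
st();d=save("wrist","w32.png",None,1.5);np.savez("w32.npz",**d)
goto([557.7,-45,18],np.radians(-90-1.9))
E
```

```text
t 35.22 pos [510.  -44.3 140.9] x [-0.001  0.    -1.   ] z [-0.042 -0.999  0.   ] F [-0.2  0.3 -0.1] w 51.4 j [ 0.23  0.28 -0.39 -0.   -0.89  1.3 ]
tool shift [123.   47.8  -0.4] spin -0.4 alt 179.6
```

View pics/w32.png

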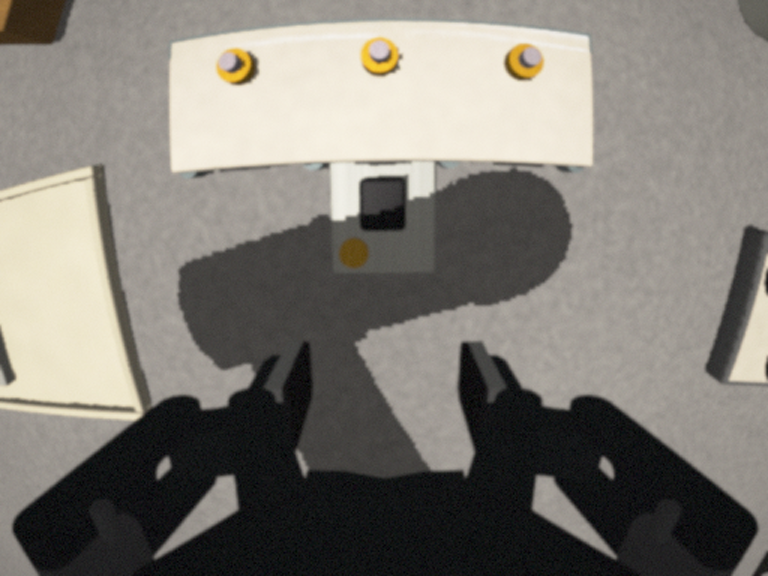

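apply_moves:
  targets: "35 25 0 0 -0.2; 70 48 0 0 -0.2; 95 48 0 0 -0.2; 95 48 0 0 -0.2; 108 48 0 0 -0.2; 118 48 0 0 -0.2; 122 48 0 0 -0.2; 122 48 0 0 -0.2"

```text
clock: 35.93
position: [557.6, -44.6, 19.4]
ee_rot: [-0.509, -0.491, 0.51, -0.49]
contact_force: [-0.3, 0.2, 0.4]
gripper_width: 51.4
```

```bash
python3 - <<'E'
from h import *
st();d=save("wrist","w33.png",None,1.5)
E
```

```text
t 35.93 pos [557.6 -44.6  19.4] x [-0.001 -0.    -1.   ] z [-0.038 -0.999  0.   ] F [-0.3  0.2  0.4] w 51.4 j [ 0.21  0.52 -0.4  -0.   -0.66  1.32]
```

View pics/w33.png

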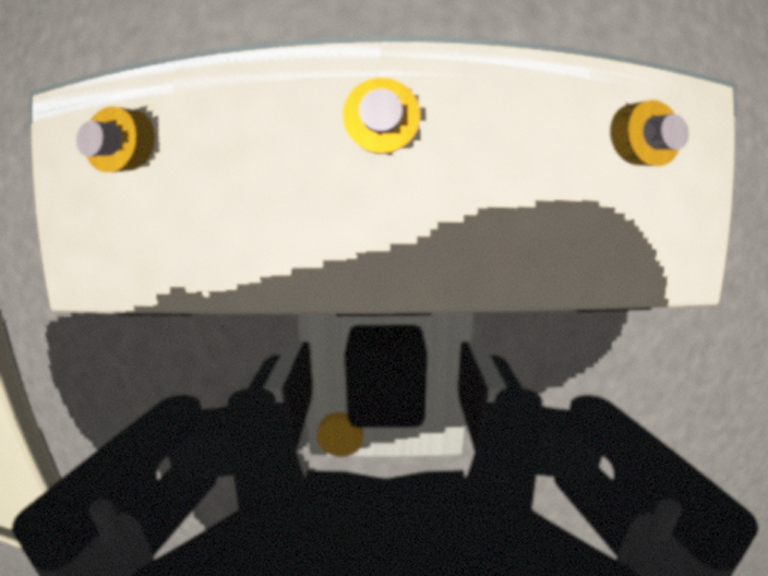

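apply_moves:
  targets: "1 0 0 0 -0.2; 1 0 0 0 1; 1 0 0 0 1; 1 0 0 0 1; 1 0 0 0 1; 1 0 0 0 1; -1 0 0 0 1; -1 0 0 0 1"

```text
clock: 36.65
position: [558.0, -45.2, 20.4]
ee_rot: [0.51, 0.49, -0.51, 0.49]
contact_force: [-0.3, 0.1, -1.3]
gripper_width: 24.6
```

apply_moves:
  targets: "0 -8 0 0 1; 0 -18 0 0 1; 0 -28 0 0 1; 0 -40 0 0 1; 0 -52 0 0 1; 0 -64 0 0 1; 0 -76 0 0 1; 0 -88 0 0 1; 0 -95 0 0 1; 0 -95 0 0 1"

```text
clock: 37.48
position: [460.8, -41.7, 20.0]
ee_rot: [-0.509, -0.491, 0.51, -0.489]
contact_force: [-0.5, -0.4, -2.0]
gripper_width: 24.6
```

```bash
python3 - <<'E'
from h import *
st();d=save("wrist","w34.png",None,1.5)
goto([470.6,251,72],np.radians(-90+1.5))
E
```

```text
t 37.48 pos [460.8 -41.7  20. ] x [-0.003 -0.    -1.   ] z [-0.039 -0.999  0.   ] F [-0.5 -0.4 -2. ] w 24.6 j [ 0.26  0.4  -0.64 -0.   -0.54  1.27]
tool shift [ -51.7   -3.3 -292.6] spin -3.7 alt 176.3
```

View pics/w34.png

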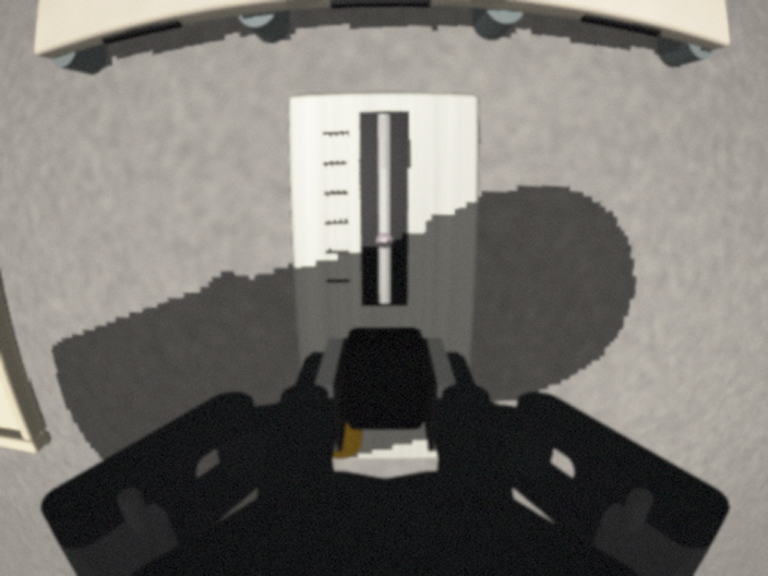

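apply_moves:
  targets: "-25 0 0 0 1; -55 0 0 0 1; -55 0 -35 0 1; -55 0 -75 -2 1; -55 -1 -115 -4 1; -55 -2 -155 -4 1; -55 -3 -195 -4 1; -55 -3 -235 -4 1; -55 -3 -270 -4 1; -55 -3 -292 -4 1"

```text
clock: 38.37
position: [472.7, 254.7, 75.6]
ee_rot: [0.493, 0.508, -0.49, 0.509]
contact_force: [0.8, -0.2, -0.3]
gripper_width: 25.0
```

apply_moves:
  targets: "0 0 0 0 1; 0 0 0 0 1; 0 0 0 0 1"

```text
clock: 38.62
position: [471.5, 250.1, 74.9]
ee_rot: [0.492, 0.508, -0.493, 0.508]
contact_force: [-0.6, 0.1, -2.2]
gripper_width: 24.5
```

```bash
python3 - <<'E'
from h import *
st();d=save("wrist","w35.png",None,1.5)
goto([470.6,251,22],np.radians(-90+1.5))
E
```

```text
t 38.62 pos [471.5 250.1  74.9] x [-0.001 -0.001 -1.   ] z [ 0.031 -1.     0.001] F [-0.6  0.1 -2.2] w 24.5 j [ 0.79  0.4  -0.42 -0.   -0.75  0.81]
tool shift [53.  -0.8 -1.5] spin 0.2 alt -179.8
```

View pics/w35.png

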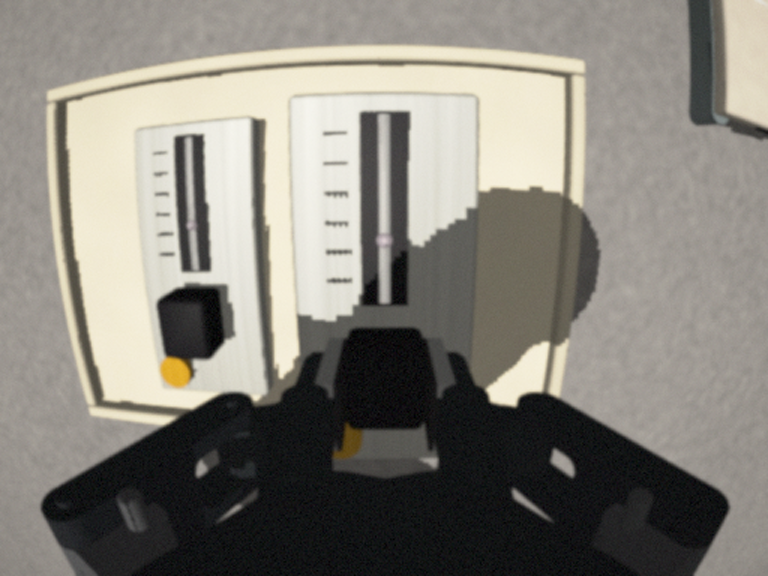

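apply_moves:
  targets: "20 -1 -1 0 1; 38 -1 -1 0 1; 46 -1 -1 0 1; 50 -1 -1 0 1; 52 -1 -1 0 1; 52 -1 -1 0 1"

```text
clock: 39.17
position: [471.0, 251.1, 23.9]
ee_rot: [0.492, 0.507, -0.492, 0.508]
contact_force: [-0.6, 1.0, -1.1]
gripper_width: 24.9
```

apply_moves:
  targets: "1 0 0 0 1; 2 0 0 0 1; 2 0 0 0 1"

```text
clock: 39.42
position: [471.4, 251.8, 23.3]
ee_rot: [0.493, 0.508, -0.491, 0.508]
contact_force: [-1.7, -1.9, 7.2]
gripper_width: 24.8
```

apply_moves:
  targets: "0 0 0 0 1; 0 0 0 0 -0.2; 0 0 0 0 -0.2; 0 0 0 0 -0.2; 0 0 0 0 -0.2; 0 0 0 0 -0.2; -20 0 0 0 -0.2; -60 0 0 0 -0.2; -95 0 0 0 -0.2; -125 -20 0 0 0"

```text
clock: 40.25
position: [453.3, 251.9, 148.6]
ee_rot: [0.494, 0.507, -0.491, 0.508]
contact_force: [0.1, 0.6, -0.5]
gripper_width: 43.0
```

```bash
python3 - <<'E'
from h import *
st();d=save("wrist","w36.png",None,1.5);meters(d)
goto([432,-394.5,180],np.radians(-90-11))
E
```

```text
t 40.25 pos [453.3 251.9 148.6] x [ 0.004  0.002 -1.   ] z [ 0.03  -1.    -0.002] F [ 0.1  0.6 -0.5] w 43.0 j [ 0.82  0.28 -0.37  0.   -0.91  0.78]
ctr [491.6 343.2] size [138.4  61.9] yaw 1.5 handle [466.6 342.5] px (132, 68, 65, 144)
ctr [494.8 253.3] size [137.5  62.6] yaw 2.3 handle [469.8 252.3] px (222, 66, 70, 146)
tool shift [-30.6 -39.7 645.9] spin 12.8 alt -167.2
```

View pics/w36.png

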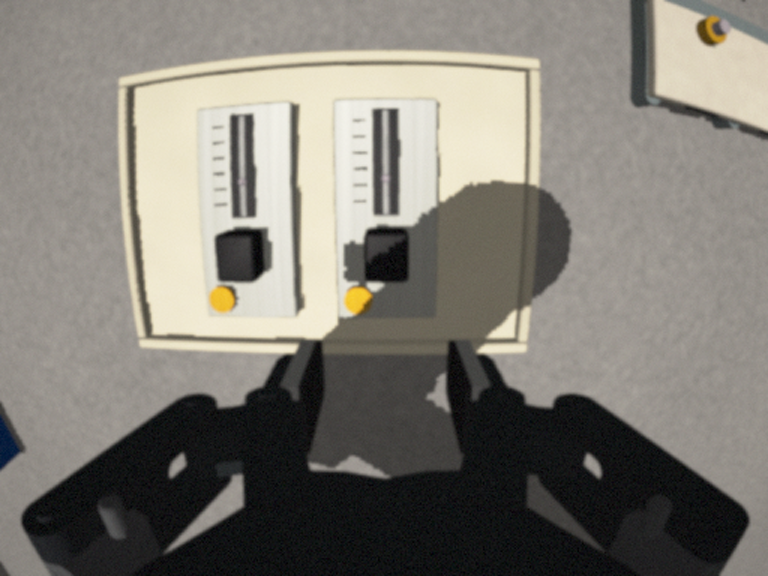

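Both lie flat, side by side, noses away. Now the large key.

apply_moves:
  targets: "-20 -3 38 0 1; -30 -6 78 0 1; -30 -8 118 0 1; -30 -10 158 0 1; -30 -12 198 0 1; -30 -14 238 0 1; -30 -17 278 0 1; -30 -20 318 0 1; -30 -22 358 4 1; -30 -25 398 8 1"

```text
clock: 41.13
position: [437.4, -149.6, 176.3]
ee_rot: [0.527, 0.471, -0.527, 0.471]
contact_force: [1.2, 0.9, 0.4]
gripper_width: 0.0
```

```bash
python3 - <<'E'
from h import *
st();goto([431,-394.5,150],np.radians(-90-11))
E
```

```text
t 41.13 pos [ 437.4 -149.6  176.3] x [ 0.  0. -1.] z [-0.111 -0.994 -0.   ] F [1.2 0.9 0.4] w 0.0 j [ 0.02  0.16 -0.46 -0.   -0.95  1.44]
tool shift [ 26.3  20.9 244.1] spin 4.6 alt -175.4
```

apply_moves:
  targets: "0 3 40 2 1; 10 6 80 5 1; 20 10 120 5 1; 26 14 160 5 1; 26 18 200 5 1; 26 21 238 5 1; 26 21 238 5 1; 26 21 238 5 1"

```text
clock: 41.8
position: [432.1, -388.3, 149.1]
ee_rot: [-0.547, -0.448, 0.548, -0.447]
contact_force: [-0.5, -0.3, -0.8]
gripper_width: -0.0
```

```bash
python3 - <<'E'
from h import *
st();goto([431,-394.5,66])
E
```

```text
t 41.8 pos [ 432.1 -388.3  149.1] x [-0.001  0.001 -1.   ] z [-0.198 -0.98  -0.001] F [-0.5 -0.3 -0.8] w -0.0 j [-0.45  0.38 -0.22 -0.   -0.97  1.82]
tool shift [83.1  0.3  6.4] spin 0 alt 0
```

apply_moves:
  targets: "35 0 5 0 1; 65 0 5 0 1; 80 0 5 0 1; 80 0 5 0 1; 80 0 5 0 1"

```text
clock: 42.22
position: [431.9, -390.5, 70.0]
ee_rot: [-0.546, -0.45, 0.546, -0.449]
contact_force: [0.4, 0.3, 0.9]
gripper_width: 0.3
```

```bash
python3 - <<'E'
from h import *
st();save("wrist","w37.png",None,1.5);d=get_image("top");im=d["img"][160:280,90:410,::-1];cv2.imwrite("pics/t37.png",cv2.resize(im,None,fx=2.5,fy=2.5))
E
```

```text
t 42.22 pos [ 431.9 -390.5   70. ] x [-0.002  0.001 -1.   ] z [-0.193 -0.981 -0.   ] F [0.4 0.3 0.9] w 0.3 j [-0.46  0.48 -0.3   0.   -0.8   1.83]
```

View pics/w37.png

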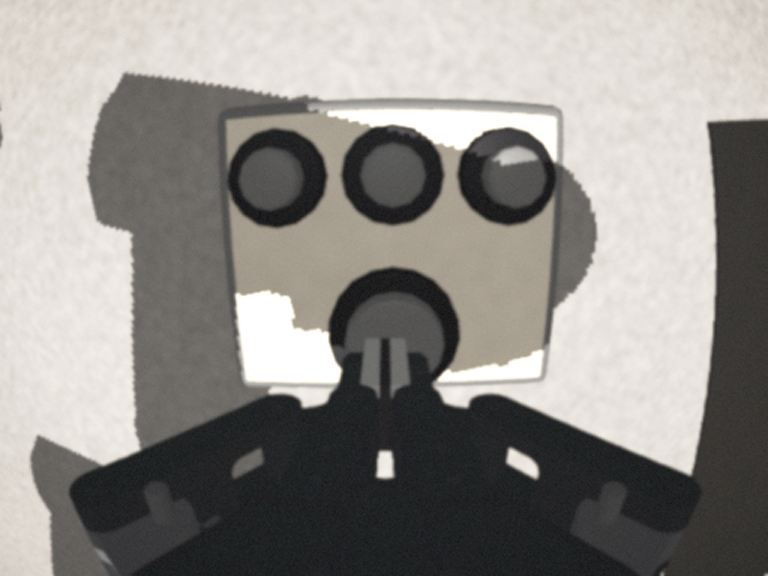

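View pics/t37.png

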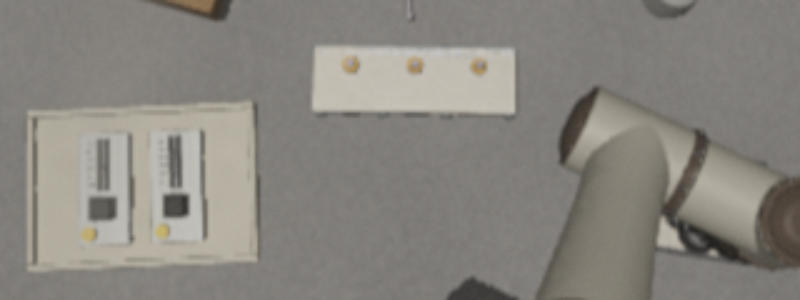

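apply_moves:
  targets: "8 0 3 0 1; 14 0 3 0 1; 19 0 3 0 1; 22 0 3 0 1; 25 0 3 0 1; 28 0 3 0 1; 30 0 3 0 1; 30 0 3 0 1"

```text
clock: 42.98
position: [431.7, -394.8, 45.6]
ee_rot: [-0.546, -0.449, 0.546, -0.45]
contact_force: [-6.2, 9.1, 29.7]
gripper_width: -0.1
```

apply_moves:
  targets: "0 0 0 0 1; 0 0 0 0 1; -20 0 0 0 1; -60 0 0 0 1; -100 0 0 0 1; -140 0 -20 0 1; -160 0 -50 0 1; -160 0 -80 0 1; -160 0 -80 0 1; -160 0 -80 0 1"

```text
clock: 43.82
position: [447.1, -314.8, 200.8]
ee_rot: [0.546, 0.449, -0.546, 0.449]
contact_force: [-1.3, -0.7, -0.1]
gripper_width: -0.2
```

```bash
python3 - <<'E'
from h import *
st();save("top","t38.png",(10,80,410,300),2)
save("wrist","w38.png",None,1.5)
E
```

```text
t 43.82 pos [ 447.1 -314.8  200.8] x [ 0.001 -0.    -1.   ] z [-0.193 -0.981 -0.   ] F [-1.3 -0.7 -0.1] w -0.2 j [-0.32  0.28 -0.23 -0.   -1.06  1.69]
```

View pics/t38.png

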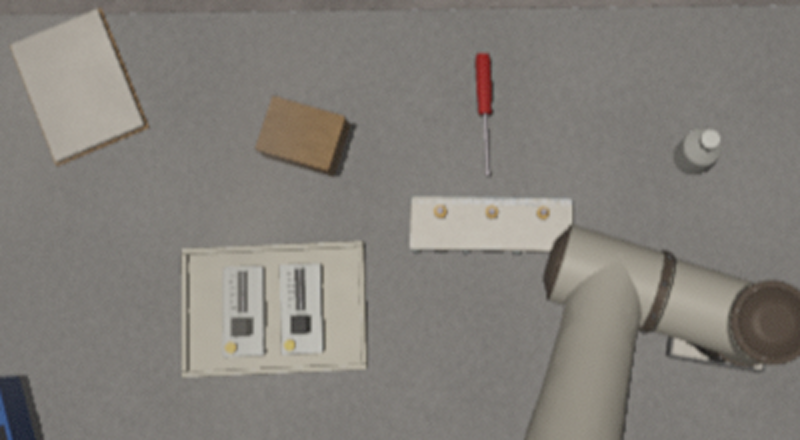

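View pics/w38.png

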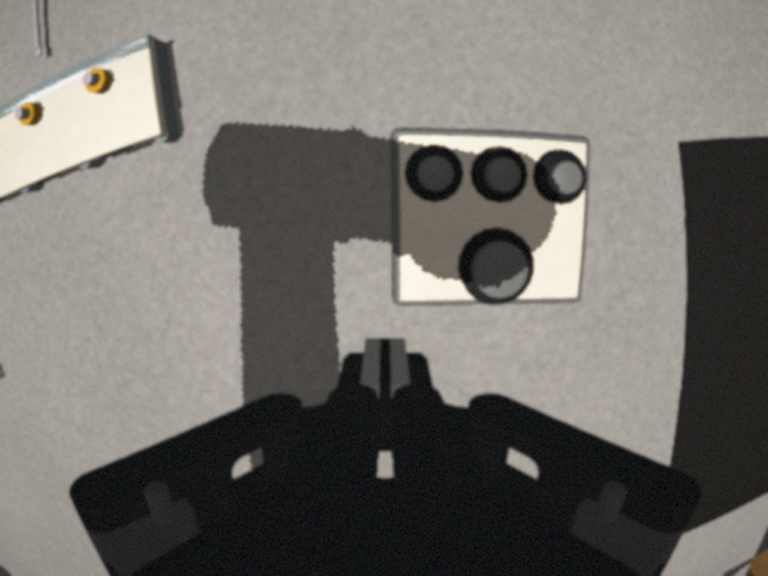

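```bash
python3 - <<'E'
from bench import job
print(job.job_done())
E
```

```text
the job is handed in; nothing more can be done
None
```

The full sequence was carried out in the order asked and handed in at about 44 s on the robot's clock. Only two flowmeters were there.

- **Zeroing:** I pressed the large key against its end stop (26 N) with the dock empty.
- **Docking:** I slid one meter into the middle bay and the other into the left bay, each until it pressed against the rigid stop. A check push on the tail of the left one found no play. The two tails lined up to within about 0.2 mm.
- **Test keys:** I pressed left, right, then middle. Each key stopped hard at 17 to 22 N, well above the 5 N needed. The top camera showed both meters still home just before the last press.
- **Return and clear:** Both meters are back on the tray floor, noses pointing away, about 90 mm apart between centres. I then pressed the large key again, to 30 N at its stop.

**Last checks:** The final pictures show both meters in the tray, the dock empty and the keys up. The bottle, carton and screwdriver look undisturbed, and the arm was clear of everything.

**One disagreement:** The tails sat about 67 to 68 mm in front of the dock cover edge, where 65 mm was expected. I put this down to the divider fronts standing about 3 mm ahead of the cover, plus the 2 mm camera accuracy. Only the left meter got the check push from behind.

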